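# Fork rod from the stock crate into the machine vice

## Task

Pick the square rod with the forked end out of the stock crate; it stands fork down, so lay it on the bench, let go, and take it again near its fork. Then lay its square shank down on the bed between the open jaws of the machine vice, the shank passing right across the jaws and a little out at the far side and the fork clear of the jaws on the side towards the crate, let go, and push the sliding jaw up until the shank is nipped between the jaws. Leave the other pieces standing in the crate and do not disturb the spanner, tin and carton on the bench.

Things in the scene. Friction and masses are not known exactly. Their poses are not given: they have to be found in the camera images.
- fork_rod: target: bare steel fork rod, 186 long, 0.4 kg, starting upright in the crate on its fork, the tallest piece. Origin: centre of the fork's foot; z runs along the rod to the plain end. Fork: z 0-36, 28 wide (y), 20 thick (x), slot 12 wide, 26 deep, open at z 0. Shank: z 36-186, 16 x 16 square, faces square to x and y. Balance point z 87. Its place in the crate and its yaw vary
- rod_end (a point): centre of the rod's plain end face (rod z 186). While the rod stands, a gripper from above can take only this upper part of the shank, which is the part that goes between the jaws. In the vice it should stick out 10 to 35 beyond the jaws, so that the rod balances on the bed
- fork_root (a point): on the rod's axis at the shoulder where the fork ends and the square shank begins (rod z 36)
- crate: fixed open grey sheet-steel stock crate, outside 250 (x) by 172 (y) by 80 high, walls and floor 4 thick; origin: centre of its underside. Six pieces stand in it near the places x -77, 0, 77 by y -41, 41, in any order; two hexagon nuts lie between them
- hex_bolt: steel hexagon bolt standing on its head in the crate: head 32 across flats, 13 high, round shank 20 diameter, 135 high in all; origin: centre of its underside, z up along it
- round_bar: plain round steel bar standing in the crate, 24 diameter, 160 high; origin: centre of its underside, z up along it
- tube: length of steel tube standing in the crate, 34 outside diameter, 138 high; origin: centre of its underside, z up along it
- angle_piece: length of dark angle iron standing in the crate, L section 32 x 32 x 5, 142 high; origin: middle of its underside, z up along it
- coupling: short round steel pipe coupling standing in the crate, 42 over its end beads, 50 high; origin: centre of its underside, z up along it
- vice: grey machine vice fixed to the bench. Origin: on the bench under the middle of the fixed jaw's face. x points from the sliding to the fixed jaw (away from the robot), y along the jaws to the crate's side. Jaws 95 wide (y -47.5 to 47.5), tops 77 above the bench; bed between them flat, as wide, 32 above the bench (a shank on it has its axis at 40). Fixed jaw x 0 to 37. Side lugs under 20 high
- vice_jaw (a joint): travel of the sliding jaw in m, growing as it closes: the opening between the jaw faces is 55 mm minus this; 43 to 55 mm open at the start, 16 mm with the shank nipped. The jaw is 44 thick along the vice's x, as wide and high as the fixed one, slides with about 4 N of friction and stays where it is left
- jaw_back (a point): on the sliding jaw's flat back face, 66 above the bench, mid-width: the place to push, towards the vice's +x. Behind it a spindle (14 diameter, axis 44 above the bench, at the vice's y 0) runs back through a nut block (vice x -185 to -165, 60 wide, 62 high) to a tommy bar
- spanner: bystander: steel spanner about 170 long lying on the bench beyond the work
- oil_tin: bystander: white round tin, 60 diameter, 110 high, on the bench beyond the work
- carton: bystander: small cardboard carton, 70 x 100 x 45 high, on the bench beyond the work
Things that resemble listed ones, but are neither listed nor needed, are in the scene too. What is shaped like the fork_rod but yellow is not meant.

How it is judged:
By the outcome, as a careful person would: the job done as asked, in the order asked, and still so for the second after the job is handed in, with the robot touching nothing.
It also fails if it takes over 72 s, if anything falls off the work surface, if the arm or the gripper's body presses on something with over 40 N, if the wrist force passes 120 N, or if a joint passes its speed limit or range.

## Robot

A 7-joint arm with a two-finger parallel gripper is mounted at the origin on the work surface. World frame = base frame: x ahead of the robot, y to its left, z up, the work surface at z = 0. Lengths are in m, angles in rad, forces in N, time in s.
With the tool pointing down it reaches from about 0.425 to 0.925 m from the base axis. Payload 6.8 kg.
Tool frame: the origin (TCP) lies on the centre line of the jaws, within the pads' length; the fingertips stand 17 mm ahead of it and the grasp point (between the pads) lies 2 mm behind it (nose_length is the distance from the TCP to the fingertips, in m); z points along the fingers, x is the direction in which the jaws open and shut, and the axes are right-handed (so a half turn about z gives the same grasp; the last joint's range is limited). The gripper opens to 85 mm and grips with 20 to 120 N. Pads are 22 mm wide; open, the fingers measure 114 mm over their backs; the gripper's body (76 mm by 85 mm) begins 54 mm behind the grasp point. The pads swing forward as they close: fully open they stand 13 mm farther back than shut.
Start: joints at [-1.322, 0.477, 0.022, 1.555, -0.011, 1.109, -0.083], TCP at [0.236, 0.633, 0.248] pointing down, gripper open.
Joint ranges: [-2.96, 2.96], [-0.34, 2.1], [-1.41, 1.46], [0.24, 2.44], [-1.37, 4.51], [0.17, 1.92], [-2.96, 2.96]. Speed limits (rad/s): [2.39, 2.39, 3.14, 3.14, 3.14, 3.14, 3.14].

## Interface

Orientations are given as a unit quaternion [w, x, y, z].
In Python, from station import * gives the robot as it stands.
- The arm moves only by the tool send_rows, never from a script. Its argument "commands" is a list of rows, each an object with "translation": the shift along the tool's x, y, z in m, a list of three; "rot": the turn, a rotation vector about the tool's x, y, z in degrees, a list of three; "grip": the finger opening in m, from 0 to 0.0854. In form: [{"translation": [tx, ty, tz], "rot": [rx, ry, rz], "grip": grip}, ...]. A call has exactly 5 rows; each row shifts and turns the commanded pose from where the row before left it, along the tool's axes as they then stand; what a row does not reach is not made up. A row lasts 1/12 s, in which the tool goes at most 41.7 mm and 7.16 degrees, less where a joint would pass 70% of its speed; a pose out of reach is approached as far as the arm can. A call with a gripper value outside its range is refused whole. The fingers move at their own pace and stop on an object; "force" is the grip in N (left out, the last holds). Time passes only in rows, so rows that do not move let the fingers close, or fill a call up. It gives the time, the measured TCP pose, the force and the opening at its end, in the units of the state.
- get_obs(): the state, without advancing time (a new reading comes with each control period).
- read_camera(name): name is "side" or "top" or "wrist"; returns a dict with "pixels" (480x640x3 uint8, red, green, blue), "depth" (480x640 float32, m along the optical axis (not along the pixel's ray), 0 where there is no reading), "mtx" (3x3 intrinsics, pixels), "extrinsics" (4x4, takes a point from camera to world coordinates). Camera axes: x right, y up, looking along -z (the intrinsics and any distortion apply to the point x, -y, -z); pixel columns grow to the right and rows downward; lengths in m; the calibration is good to about 2 mm. A picture is of the moment at which its call begins.
- hand_in(): hands the job in, once; it reports no verdict.
The state is a dict: "t": time; "q": joint angles; "joint_vel": joint speeds; "joint_torque": joint torques, N m; "eef_pos": TCP position; "tool_rot": TCP orientation; "contact_force": force on the tool from outside, world axes, zero at the start; "torque": the same for the moment, N m; "gripper_width": opening from 0.0 (shut) to 1.0 (fully open).
Only numpy, scipy, OpenCV 4.12 (cv2) and the standard library are available. Lean on these libraries where they do the work, as an engineer would, in place of code of your own. Each camera call takes 0.05 s, during which the arm holds its last target.

## Working session

There is one attempt and no reset: what is moved stays moved. The work goes in short steps, Python scripts to look and compute and a tool call to move; the robot and the scene stay as the last step left them, time stands still between calls to the robot, and variables do not carry over. Pictures are saved under pics/ and viewed, and the job is handed in when it is done.

Besides the shell and the picture viewer there is one more tool, called after "Request:" as name(argument=value, ...) on one line, values as JSON. send_rows: Moves the arm, as the interface text tells. Its arguments: {"type":"object","properties":{"commands":{"type":"array","items":{"type":"object","properties":{"translation":{"type":"array","items":{"type":"number"}},"rot":{"type":"array","items":{"type":"number"}},"grip":{"type":"number"}}}},"force":{"type":"number"}},"required":["commands"]}

```bash
ls; mkdir -p pics; python3 - <<'E'
from station import *
import cv2
o=get_obs(); print({k:o[k] for k in o})
for n in ["side","top","wrist"]:
    c=read_camera(n); cv2.imwrite(f"pics/{n}0.png",c["pixels"][:,:,::-1]); print(n,c["mtx"].tolist(),c["extrinsics"].round(4).tolist(), (c["depth"]>0).mean())
E
```

```text
pics
{'t': 0.0, 'q': array([-1.32207949,  0.47779693,  0.02233929,  1.55645367, -0.01149743,
        1.10927682, -0.08310765]), 'joint_vel': array([ 0.00050671,  0.00109449,  0.00127529,  0.0005622 , -0.00106226,
       -0.0006593 ,  0.00149315]), 'joint_torque': array([ 1.19599019e-03, -5.96461558e+01,  1.60876472e+00, -2.81191528e+01,
        1.25004954e-02,  9.79997450e-03, -1.42532480e-05]), 'eef_pos': array([0.23559074, 0.63195892, 0.24732686]), 'tool_rot': array([ 5.69729278e-04,  8.21364034e-01,  5.70403636e-01, -7.00951071e-04]), 'contact_force': array([ 0.4739341 ,  0.5405411 , -0.85657628]), 'torque': array([ 0.04675222,  0.07570615, -0.03345464]), 'gripper_width': 1.0031483644998016}
side [[558.2252892125853, 0.0, 322.98157775851513], [0.0, 558.2252892125853, 240.62298302853665], [0.0, 0.0, 1.0]] [[0.9746, 0.1145, -0.1927, 0.33], [-0.2234, 0.5663, -0.7933, -0.9697], [0.0183, 0.8162, 0.5775, 0.8757], [0.0, 0.0, 0.0, 1.0]] 0.996025390625
top [[466.00626984752864, 0.0, 318.0005643867341], [0.0, 466.00626984752864, 237.6328525517951], [0.0, 0.0, 1.0]] [[0.0121, 0.9961, -0.0875, 0.5296], [-0.9998, 0.0136, 0.0161, 0.1034], [0.0173, 0.0873, 0.996, 0.989], [0.0, 0.0, 0.0, 1.0]] 0.9961555989583334
wrist [[411.5887557655337, 0.0, 320.2471632413304], [0.0, 411.5887557655337, 238.3023498061868], [0.0, 0.0, 1.0]] [[0.3495, -0.8908, -0.2902, 0.1615], [0.9369, 0.3321, 0.109, 0.6599], [-0.0007, -0.31, 0.9507, 0.3717], [0.0, 0.0, 0.0, 1.0]] 0.9958723958333333
```

View pics/side0.png

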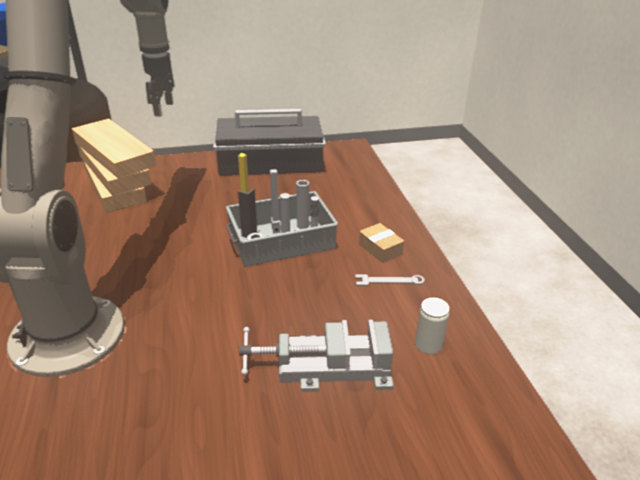

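View pics/top0.png

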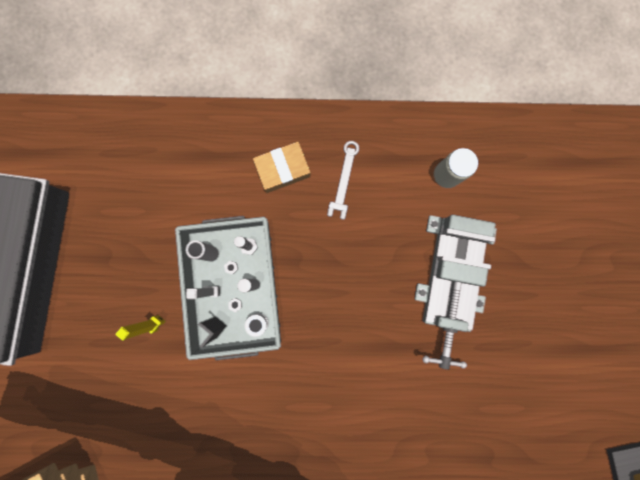

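View pics/wrist0.png

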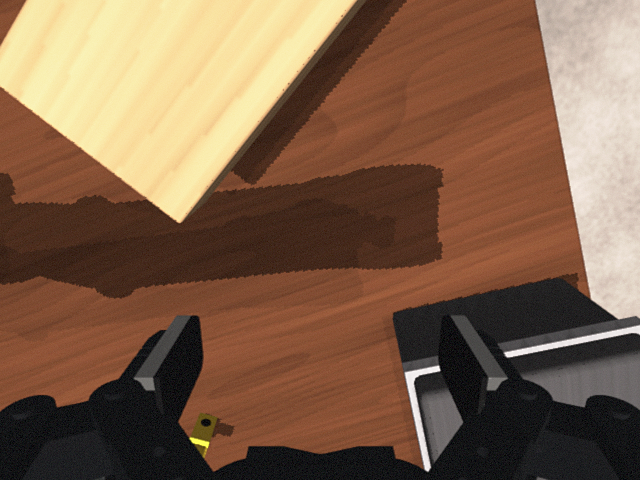

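```bash
cat > h.py <<'E'
import numpy as np, cv2
from station import *
def ray(c,u,v):
    K=c["mtx"];E=c["extrinsics"]
    d=np.array([(u-K[0,2])/K[0,0],-(v-K[1,2])/K[1,1],-1.0])
    return E[:3,3],E[:3,:3]@d
def plane(c,u,v,z):
    o,d=ray(c,u,v); return o+d*(z-o[2])/d[2]
def proj(c,p):
    E=c["extrinsics"];K=c["mtx"]; q=E[:3,:3].T@(np.asarray(p)-E[:3,3])
    return K[0,0]*q[0]/-q[2]+K[0,2], K[1,1]*(-q[1])/-q[2]+K[1,2]
def cross(c1,p1,c2,p2):
    o1,d1=ray(c1,*p1);o2,d2=ray(c2,*p2)
    A=np.stack([d1,-d2],1);s=np.linalg.lstsq(A,o2-o1,rcond=None)[0]
    a=o1+s[0]*d1;b=o2+s[1]*d2
    return (a+b)/2,np.linalg.norm(a-b)
def cloud(c):
    D=c["depth"];v,u=np.mgrid[:480,:640];K=c["mtx"]
    P=np.stack([(u-K[0,2])/K[0,0]*D,-(v-K[1,2])/K[1,1]*D,-D],-1)
    return P@c["extrinsics"][:3,:3].T+c["extrinsics"][:3,3]
def crop(c,u0,v0,u1,v1,k,name):
    im=c["pixels"][v0:v1,u0:u1,::-1]; cv2.imwrite(f"pics/{name}.png",cv2.resize(np.ascontiguousarray(im),None,fx=k,fy=k,interpolation=cv2.INTER_CUBIC))
E
python3 - <<'E'
from h import *
import pickle
t=read_camera("top");s=read_camera("side")
pickle.dump((t,s),open("cam0.pkl","wb"))
crop(t,165,205,295,365,3.7,"tcrate"); crop(s,215,140,350,270,4.5,"scrate")
crop(t,400,200,520,380,3.3,"tvice"); crop(s,230,300,460,400,3.4,"svice")
P=cloud(t)
for p in [(192,293),(196,250),(245,243),(249,285),(213,327),(256,325),(465,230),(462,270),(228,220),(400,300)]:
    print(p,P[p[1],p[0]].round(4))
E
```

```text
(192, 293) [0.5026 0.3035 0.1878]
(196, 250) [0.5819 0.325  0.0829]
(245, 243) [0.5929 0.2233 0.1348]
(249, 285) [0.5169 0.2103 0.164 ]
(213, 327) [0.4377 0.282  0.1099]
(256, 325) [0.4366 0.2088 0.0533]
(465, 230) [ 0.6287 -0.2016  0.0785]
(462, 270) [ 0.5499 -0.1959  0.074 ]
(228, 220) [ 0.6517  0.2797 -0.0009]
(400, 300) [ 0.4865 -0.0878 -0.0019]
```

```bash
python3 -c "
import cv2,numpy as np
a=cv2.imread('pics/tcrate.png');b=cv2.imread('pics/scrate.png')
h=max(a.shape[0],b.shape[0]);f=lambda i:cv2.copyMakeBorder(i,0,h-i.shape[0],0,0,0)
m=np.hstack([f(a),f(b)]);m=cv2.resize(m,None,fx=.72,fy=.72);print(m.shape);cv2.imwrite('pics/both.png',m)
a=cv2.imread('pics/tvice.png');b=cv2.imread('pics/svice.png')
h=max(a.shape[0],b.shape[0])
m=np.hstack([f(a),f(b)]);m=cv2.resize(m,None,fx=.68,fy=.68);print(m.shape);cv2.imwrite('pics/bothv.png',m)"
```

```text
(426, 784, 3)
(404, 801, 3)
```

View pics/both.png

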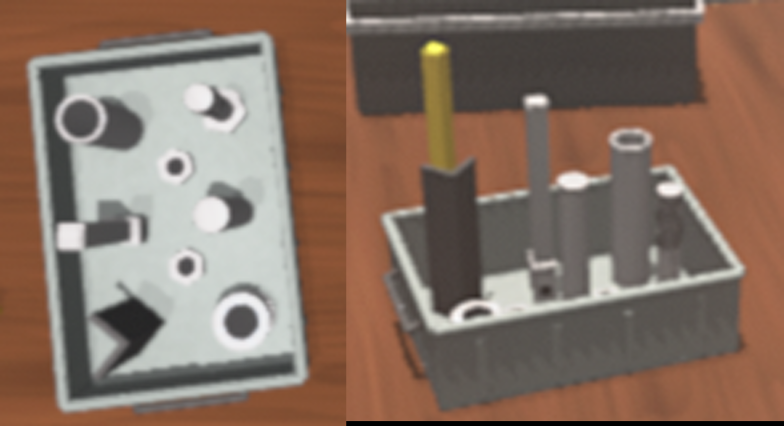

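View pics/bothv.png

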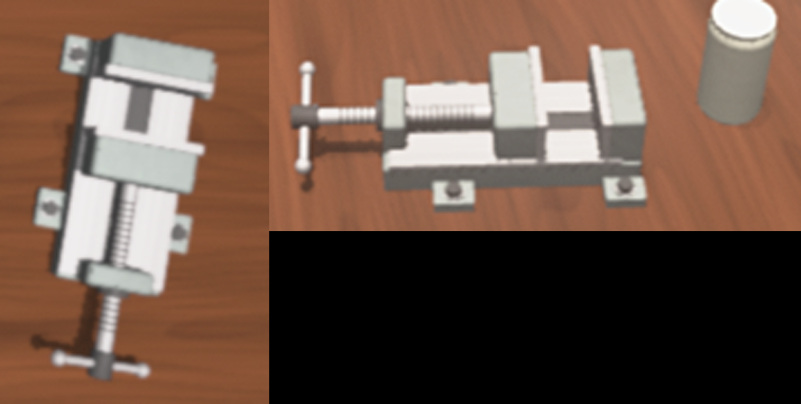

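```bash
python3 - <<'E'
from h import *
import pickle
t,s=pickle.load(open("cam0.pkl","rb"))
def near(c,cx,cy,r,thr):
    g=cv2.cvtColor(c["pixels"],cv2.COLOR_RGB2GRAY); x0,y0=cx-r,cy-r
    m=(g[y0:cy+r,x0:cx+r]>thr).astype(np.uint8)
    n,l,st,ce=cv2.connectedComponentsWithStats(m)
    k=l[r,r]; 
    cn=cv2.findContours((l==k).astype(np.uint8),0,2)[0][0]
    rc=cv2.minAreaRect(cn)
    return ce[k]+[x0,y0],st[k][4],((rc[0][0]+x0,rc[0][1]+y0),rc[1],rc[2])
for thr in (170,200,220): print(thr,near(t,192,293,12,thr),near(s,274,172,10,thr))
a=near(t,192,293,12,200);b=near(s,274,172,8,170)
print(cross(t,a[0],s,b[0]))
bx=cv2.boxPoints(a[2]); print([plane(t,*p,0.19)[:2].round(4).tolist() for p in bx])
# vice heights via top cloud
P=cloud(t)
for nm,lo,hi in (("jawtops",.065,.09),("bed",.025,.04),("crate",.07,.09)):
    m=(P[...,2]>lo)&(P[...,2]<hi); m=m.astype(np.uint8)
    n,l,st,ce=cv2.connectedComponentsWithStats(m)
    for k in range(1,n):
        if st[k][4]>60:
            Q=P[l==k]; rc=cv2.minAreaRect(Q[:,:2].astype(np.float32)*1000)
            print(nm,st[k],np.median(Q[:,2]).round(4),rc,)
E
```

```text
170 (array([194.13888889, 296.09722222]), np.int32(144), ((194.5, 296.5), (15.0, 17.0), 90.0)) (array([273.16666667, 170.94444444]), np.int32(18), ((273.0, 171.0), (2.0, 6.0), 90.0))
200 (array([190.8961039 , 292.96103896]), np.int32(77), ((191.0, 293.0), (8.0, 8.0), 90.0)) (array([273.51282051, 171.52564103]), np.int32(390), ((273.5, 171.5), (19.0, 19.0), 90.0))
220 (array([190.83018868, 293.39622642]), np.int32(53), ((191.0, 293.5), (7.0, 6.0), 90.0)) (array([273.50639386, 171.52173913]), np.int32(391), ((273.5, 171.5), (19.0, 19.0), 90.0))
(array([0.50284847, 0.30545587, 0.18735166]), np.float64(0.0005387593903298284))
[[0.5093, 0.3117], [0.5094, 0.2981], [0.496, 0.2977], [0.4958, 0.3112]]
jawtops [442 156  24  27 131] 0.0772 ((746.5792236328125, -176.3857421875), (58.99698257446289, 25.504962921142578), 38.05072021484375)
jawtops [  17  185   39  174 1061] 0.0752 ((539.453125, 634.89990234375), (7.189307689666748, 338.00146484375), 83.1490707397461)
jawtops [446 215  50  27 917] 0.0764 ((634.4785766601562, -216.82461547851562), (95.73709106445312, 38.60609436035156), 79.586288452
[... 1629 characters left out ...]
4492), 35.401092529296875)
crate [ 17 185  37 174 804] 0.0776 ((539.453125, 634.89990234375), (7.189307689666748, 338.00146484375), 83.1490707397461)
crate [447 215  49  27 884] 0.0765 ((634.4686889648438, -216.87840270996094), (95.62771606445312, 38.60609436035156), 79.58628845214844)
crate [ 176  217  105  143 2028] 0.08 ((511.7293701171875, 263.15887451171875), (257.8858642578125, 180.90203857421875), 7.27957010269165)
crate [ 441  256   50   30 1045] 0.076 ((548.4674682617188, -200.8056182861328), (94.99544525146484, 44.0609016418457), 79.74513244628906)
crate [ 60 467  16  13  95] 0.0787 ((164.57565307617188, 549.3297119140625), (32.97043991088867, 15.73986530303955), 66.72108459472656)
```

Candidates for the fork rod in the top view are:
- the bare square rod at (191,293), or (274,171) in the side view
- the yellow fork rod outside the crate at (140,327)
- the round bar at (249,285)
- the tube at (196,250)
- the bolt at (245,243)

The choice is the bare square one. The side crop shows its fork, and its top is at z≈0.187, the tallest. Next I hover above it for a close look.

Request:
send_rows(commands=[{"translation": [0,0,-0.035],"rot": [0,0,0],"grip": 0.085},{"translation": [-0.0178,0.0303,0],"rot": [0,0,0],"grip": 0.085},{"translation": [-0.0178,0.0303,0],"rot": [0,0,0],"grip": 0.085},{"translation": [-0.0178,0.0303,0],"rot": [0,0,0],"grip": 0.085},{"translation": [-0.0178,0.0303,0],"rot": [0,0,0],"grip": 0.085}])

```text
t: 0.67
eef_pos: [0.3252, 0.5222, 0.2834]
tool_rot: [0.0, 0.821, 0.571, 0.0]
contact_force: [0.5, -0.1, 0.4]
gripper_width: 0.992
```

Request:
send_rows(commands=[{"translation": [-0.0178,0.0303,0],"rot": [0,0,0],"grip": 0.085},{"translation": [-0.0178,0.0303,0],"rot": [0,0,0],"grip": 0.085},{"translation": [-0.0178,0.0303,0],"rot": [0,0,0],"grip": 0.085},{"translation": [-0.0178,0.0303,0],"rot": [0,0,0],"grip": 0.085},{"translation": [-0.0178,0.0303,0],"rot": [0,0,0],"grip": 0.085}])

```text
t: 1.08
eef_pos: [0.4361, 0.3856, 0.2834]
tool_rot: [-0.0, 0.821, 0.57, 0.0]
contact_force: [0.4, 0.3, 0.4]
gripper_width: 0.997
```

Request:
send_rows(commands=[{"translation": [-0.0178,0.0303,0],"rot": [0,0,0],"grip": 0.085},{"translation": [-0.0178,0.0303,0],"rot": [0,0,0],"grip": 0.085},{"translation": [-0.0178,0.0303,0],"rot": [0,0,0],"grip": 0.085},{"translation": [0,0,0],"rot": [0,0,7],"grip": 0.085},{"translation": [0,0,0],"rot": [0,0,7],"grip": 0.085}])

```text
t: 1.5
eef_pos: [0.5038, 0.3021, 0.2834]
tool_rot: [0.0, 0.887, 0.461, 0.0]
contact_force: [-0.3, 0.9, -0.1]
gripper_width: 0.994
```

Request:
send_rows(commands=[{"translation": [0,0,0],"rot": [0,0,7],"grip": 0.085},{"translation": [0,0,0],"rot": [0,0,7],"grip": 0.085},{"translation": [0,0,0],"rot": [0,0,7],"grip": 0.085},{"translation": [0,0,0],"rot": [0,0,7],"grip": 0.085},{"translation": [0,0,0],"rot": [0,0,7],"grip": 0.085}])

```text
t: 1.92
eef_pos: [0.5018, 0.3053, 0.2832]
tool_rot: [-0.0, 0.984, 0.175, -0.0]
contact_force: [0.1, -0.3, -0.5]
gripper_width: 0.993
```

Request:
send_rows(commands=[{"translation": [0,0,0],"rot": [0,0,7],"grip": 0.06},{"translation": [0,0,0],"rot": [0,0,7],"grip": 0.06},{"translation": [0,0,0],"rot": [0,0,6.6],"grip": 0.06},{"translation": [0,0,0],"rot": [0,0,0],"grip": 0.06},{"translation": [0,0,0],"rot": [0,0,0],"grip": 0.06}])

```text
t: 2.33
eef_pos: [0.5017, 0.3054, 0.2832]
tool_rot: [0.0, 1.0, 0.001, -0.0]
contact_force: [0.2, -0.2, 0.9]
gripper_width: 0.7
```

```bash
cat >> h.py <<'E'
from scipy.spatial.transform import Rotation as R
def pose():
    o=get_obs();q=o["tool_rot"];r=R.from_quat([q[1],q[2],q[3],q[0]]).as_matrix()
    return o,o["eef_pos"],r
def show():
    o,p,r=pose(); print("t %.2f"%o["t"],"p",p.round(4),"yawx %.1f"%np.degrees(np.arctan2(r[1,0],r[0,0])),"z",r[:,2].round(3),"q",o["q"].round(2),"F",o["contact_force"].round(1),"g %.4f"%(o["gripper_width"]*.0854))
    return o,p,r
E
python3 - <<'E'
from h import *
show()
w=read_camera("wrist"); cv2.imwrite("pics/w1.png",w["pixels"][:,:,::-1])
import pickle; pickle.dump(w,open("w1.pkl","wb"))
print(proj(w,[0.5028,0.3055,0.19]))
E
```

```text
t 2.33 p [0.5017 0.3054 0.2832] yawx 0.2 z [-0. -0. -1.] q [-0.96  0.31  0.39  1.75 -0.13  1.1  -0.53] F [ 0.2 -0.2  0.9] g 0.0598
(np.float64(321.5938172618994), np.float64(252.9338548085844))
```

View pics/w1.png

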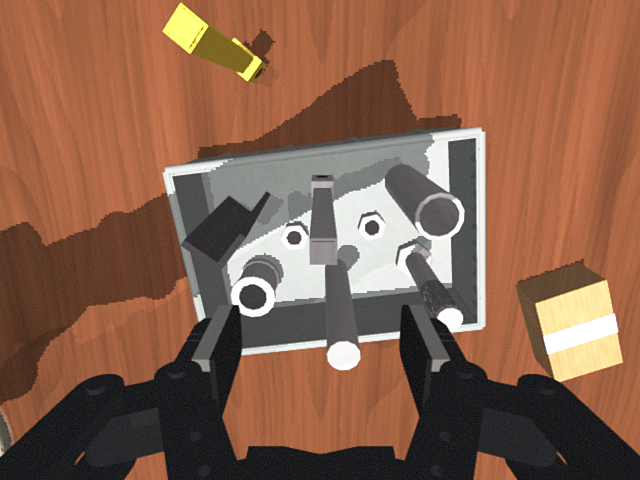

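```bash
python3 - <<'E'
from h import *
import pickle
w=pickle.load(open("w1.pkl","rb")); crop(w,270,160,370,280,5,"w1c")
t,s=pickle.load(open("cam0.pkl","rb")); crop(s,255,160,300,235,8,"s1c")
E
```

```text
(no output)
```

View pics/w1c.png

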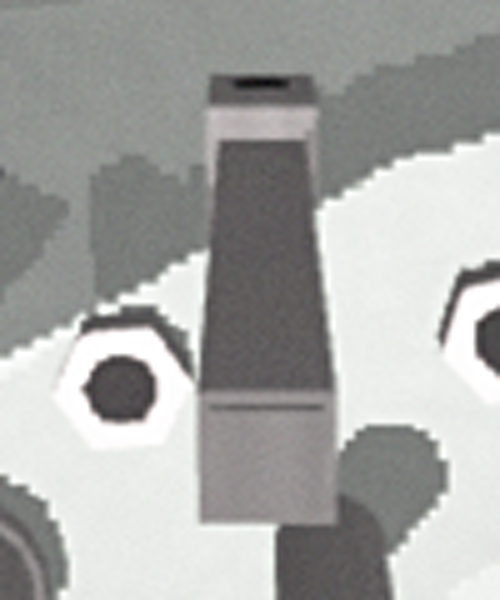

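View pics/s1c.png

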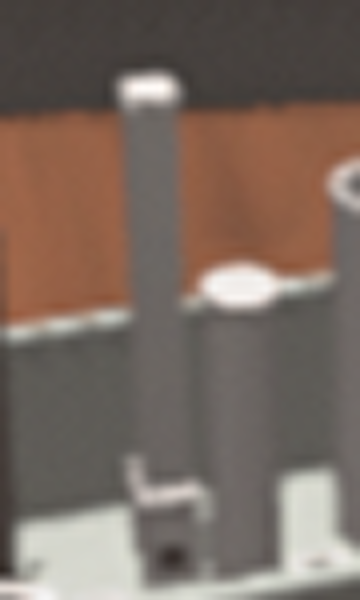

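```bash
python3 - <<'E'
from h import *
import pickle
w=pickle.load(open("w1.pkl","rb"));t,s=pickle.load(open("cam0.pkl","rb"))
for p in [(310,238),(336.6,238),(337,264.4),(310,264.6),(323.4,251.2)]: print(plane(w,*p,.19).round(4))
print(cross(w,(323.4,251.2),t,(190.9,293.1)))
for p in [(311,181),(333.6,181),(313.8,188),(332,188)]: print(plane(w,*p,.04).round(4))
show()
E
```

```text
[0.4963 0.3143 0.19  ]
[0.5111 0.3143 0.19  ]
[0.5116 0.2986 0.19  ]
[0.4962 0.2984 0.19  ]
[0.5038 0.3065 0.19  ]
(array([0.50309236, 0.30553635, 0.1873772 ]), np.float64(0.0014887925874690427))
[0.4938 0.3195 0.04  ]
[0.514  0.3195 0.04  ]
[0.4963 0.3131 0.04  ]
[0.5127 0.3132 0.04  ]
t 2.38 p [0.5017 0.3054 0.2832] yawx 0.2 z [-0. -0. -1.] q [-0.96  0.31  0.39  1.75 -0.13  1.1  -0.53] F [ 0.1 -0.7  0.3] g 0.0602
```

The close crop shows a bare rod with a square end. Its end face is at px (323,251), with the fork shoulder and pin hole at (321,178). The fork is 20 wide along world x and the yaw is about 0. I'll take it along x.

Request:
send_rows(commands=[{"translation": [0.0018,-0.0005,0.02],"rot": [0,0,0],"grip": 0.048},{"translation": [0,0,0.03],"rot": [0,0,0],"grip": 0.048},{"translation": [0,0,0.03],"rot": [0,0,0],"grip": 0.048},{"translation": [0,0,0.025],"rot": [0,0,0],"grip": 0.048},{"translation": [0,0,0.01],"rot": [0,0,0],"grip": 0.048}])

```text
t: 2.8
eef_pos: [0.5018, 0.3048, 0.1648]
tool_rot: [0.002, 1.0, 0.001, -0.002]
contact_force: [-0.5, -0.3, -0.4]
gripper_width: 0.563
```

Request:
send_rows(commands=[{"translation": [0,0,0],"rot": [0,0,0],"grip": 0.005},{"translation": [0,0,0],"rot": [0,0,0],"grip": 0.005},{"translation": [0,0,0],"rot": [0,0,0],"grip": 0.005},{"translation": [0,0,0],"rot": [0,0,0],"grip": 0.005},{"translation": [0,0,0],"rot": [0,0,0],"grip": 0.005}], force=60)

```text
t: 3.22
eef_pos: [0.5044, 0.3064, 0.1698]
tool_rot: [-0.001, 1.0, -0.0, 0.001]
contact_force: [0.2, -0.7, 3.2]
gripper_width: 0.18
```

```bash
python3 - <<'E'
from h import *
show()
E
```

```text
t 3.22 p [0.5044 0.3064 0.1698] yawx -0.0 z [ 0.002  0.002 -1.   ] q [-0.92  0.44  0.35  1.86 -0.19  0.87 -0.48] F [ 0.2 -0.7  3.2] g 0.0154
```

Request:
send_rows(commands=[{"translation": [0,0,-0.01],"rot": [0,0,0],"grip": 0.005},{"translation": [0,0,-0.025],"rot": [0,0,0],"grip": 0.005},{"translation": [0,0,-0.035],"rot": [0,0,0],"grip": 0.005},{"translation": [0,0,-0.035],"rot": [0,0,0],"grip": 0.005},{"translation": [0,0,-0.035],"rot": [0,0,0],"grip": 0.005}])

```text
t: 3.63
eef_pos: [0.5032, 0.3053, 0.3104]
tool_rot: [0.0, 1.0, -0.0, -0.0]
contact_force: [0.6, 1.1, -3.2]
gripper_width: 0.178
```

Request:
send_rows(commands=[{"translation": [0,0,-0.035],"rot": [0,0,0],"grip": 0.005},{"translation": [0,0,-0.02],"rot": [0,0,0],"grip": 0.005},{"translation": [0,0.02,0],"rot": [0,0,0],"grip": 0.005},{"translation": [0,0.03,0],"rot": [0,0,0],"grip": 0.005},{"translation": [0,0.03,0],"rot": [0,0,0],"grip": 0.005}])

```text
t: 4.05
eef_pos: [0.5029, 0.2252, 0.3638]
tool_rot: [-0.0, 1.0, 0.001, 0.0]
contact_force: [0.3, -0.8, -3.8]
gripper_width: 0.18
```

```bash
python3 - <<'E'
from h import *
show()
s=read_camera("side");cv2.imwrite("pics/s2.png",s["pixels"][:,:,::-1])
E
```

```text
t 4.05 p [0.5029 0.2252 0.3638] yawx 0.1 z [ 0.  0. -1.] q [-0.91  0.18  0.44  1.73 -0.08  1.25 -0.45] F [ 0.3 -0.8 -3.8] g 0.0154
```

View pics/s2.png

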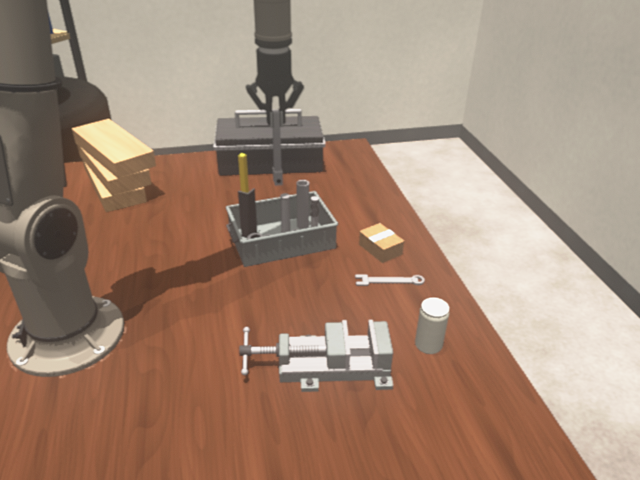

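Request:
send_rows(commands=[{"translation": [0,0.035,0],"rot": [0,0,0],"grip": 0.005},{"translation": [0,0.035,0],"rot": [0,0,0],"grip": 0.005},{"translation": [0,0.035,0],"rot": [0,0,0],"grip": 0.005},{"translation": [0,0.035,0],"rot": [0,0,0],"grip": 0.005},{"translation": [0,0.035,0],"rot": [0,0,0],"grip": 0.005}])

```text
t: 4.52
eef_pos: [0.5026, 0.0488, 0.3635]
tool_rot: [-0.0, 1.0, -0.0, -0.0]
contact_force: [0.9, -0.7, -3.7]
gripper_width: 0.175
```

Request:
send_rows(commands=[{"translation": [0,0.035,0],"rot": [0,0,0],"grip": 0.005},{"translation": [0,0.035,0],"rot": [0,0,0],"grip": 0.005},{"translation": [0,0.035,0],"rot": [0,0,0],"grip": 0.005},{"translation": [0,0.01,0],"rot": [0,0,5.2],"grip": 0.005},{"translation": [0,0,0],"rot": [0,0,5.2],"grip": 0.005}])

```text
t: 4.93
eef_pos: [0.5022, -0.0692, 0.3638]
tool_rot: [0.0, 0.995, -0.097, 0.0]
contact_force: [0.1, -0.8, -2.9]
gripper_width: 0.181
```

Request:
send_rows(commands=[{"translation": [0,0,0],"rot": [4,0,0],"grip": 0.005},{"translation": [0,0,0],"rot": [6,0,0],"grip": 0.005},{"translation": [0,0,0],"rot": [6,0,0],"grip": 0.005},{"translation": [0,0,0],"rot": [6,0,0],"grip": 0.005},{"translation": [0,0,0],"rot": [6,0,0],"grip": 0.005}])

```text
t: 5.35
eef_pos: [0.5032, -0.0648, 0.3645]
tool_rot: [-0.243, 0.966, -0.088, 0.024]
contact_force: [0.5, 0.0, -4.5]
gripper_width: 0.182
```

```bash
python3 - <<'E'
from h import *
show()
E
```

```text
t 5.35 p [ 0.5032 -0.0648  0.3645] yawx -10.4 z [ 0.089  0.466 -0.881] q [-0.34  0.16  0.73  1.86 -0.61  1.32  0.41] F [ 0.5  0.  -4.5] g 0.0156
```

Request:
send_rows(commands=[{"translation": [0,0,0],"rot": [6,0,0],"grip": 0.005},{"translation": [0,0,0],"rot": [6,0,0],"grip": 0.005},{"translation": [0,0,0],"rot": [6,0,0],"grip": 0.005},{"translation": [0,0,0],"rot": [4,0,0],"grip": 0.005},{"translation": [0,0,0],"rot": [0,0,0],"grip": 0.005}])

```text
t: 5.77
eef_pos: [0.5022, -0.0663, 0.3612]
tool_rot: [-0.421, 0.902, -0.085, 0.038]
contact_force: [0.3, -0.1, -3.8]
gripper_width: 0.179
```

```bash
python3 - <<'E'
from h import *
o,p,r=show()
s=read_camera("side");cv2.imwrite("pics/s3.png",s["pixels"][:,:,::-1])
# rod end by model: grasp at p-0.002z
g=p-0.002*r[:,2]; print("foot if axial",(g+0.168*r[:,2]).round(3))
print("world down in tool",(r.T@[0,0,-1]).round(3))
E
```

```text
t 5.77 p [ 0.5022 -0.0663  0.3612] yawx -10.7 z [ 0.14   0.753 -0.643] q [-0.11  0.32  0.72  1.89 -0.97  1.56  0.74] F [ 0.3 -0.1 -3.8] g 0.0152
foot if axial [0.525 0.059 0.255]
world down in tool [0.004 0.766 0.643]
```

View pics/s3.png

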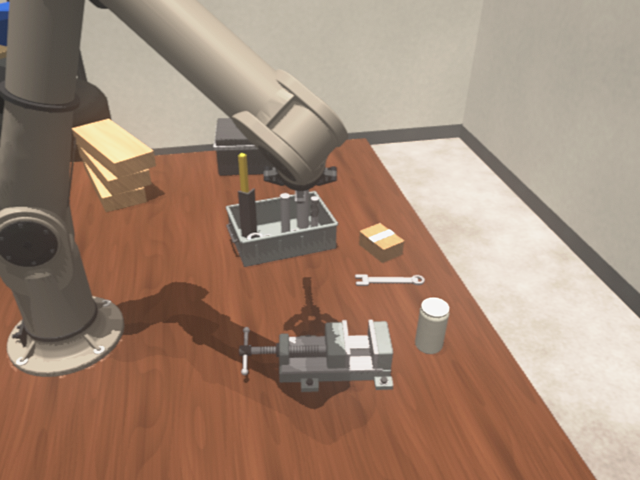

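Request:
send_rows(commands=[{"translation": [-0.0065,-0.022,0.0265],"rot": [0,0,0],"grip": 0.005},{"translation": [0,0.0245,0.0206],"rot": [0,0,0],"grip": 0.005},{"translation": [0,0.0245,0.0206],"rot": [0,0,0],"grip": 0.005},{"translation": [0,0.0245,0.0206],"rot": [0,0,0],"grip": 0.005},{"translation": [0,0.0245,0.0206],"rot": [0,0,0],"grip": 0.005}])

```text
t: 6.23
eef_pos: [0.5037, -0.028, 0.2349]
tool_rot: [-0.419, 0.903, -0.08, 0.039]
contact_force: [0.0, 0.3, -3.0]
gripper_width: 0.179
```

Request:
send_rows(commands=[{"translation": [0,0.0245,0.0206],"rot": [0,0,0],"grip": 0.005},{"translation": [0,0.0245,0.0206],"rot": [0,0,0],"grip": 0.005},{"translation": [0,0.0123,0.0103],"rot": [0,0,0],"grip": 0.005},{"translation": [0,0.006,0.005],"rot": [0,0,0],"grip": 0.005},{"translation": [0,0,0],"rot": [0,0,0],"grip": 0.005}])

```text
t: 6.65
eef_pos: [0.5033, -0.0282, 0.1464]
tool_rot: [-0.42, 0.903, -0.082, 0.037]
contact_force: [-0.0, 0.3, -4.2]
gripper_width: 0.178
```

```bash
python3 - <<'E'
from h import *
o,p,r=show()
s=read_camera("side");cv2.imwrite("pics/s4.png",s["pixels"][:,:,::-1])
g=p-0.002*r[:,2]; print("foot if axial",(g+0.168*r[:,2]).round(3))
print("world in tool",r.T.round(3))
E
```

```text
t 6.65 p [ 0.5033 -0.0282  0.1464] yawx -10.3 z [ 0.136  0.753 -0.644] q [-0.05  0.63  0.58  2.08 -1.2   1.35  1.14] F [-0.   0.3 -4.2] g 0.0152
foot if axial [0.526 0.097 0.039]
world in tool [[ 0.984 -0.179 -0.001]
 [-0.116 -0.634 -0.765]
 [ 0.136  0.753 -0.644]]
```

View pics/s4.png

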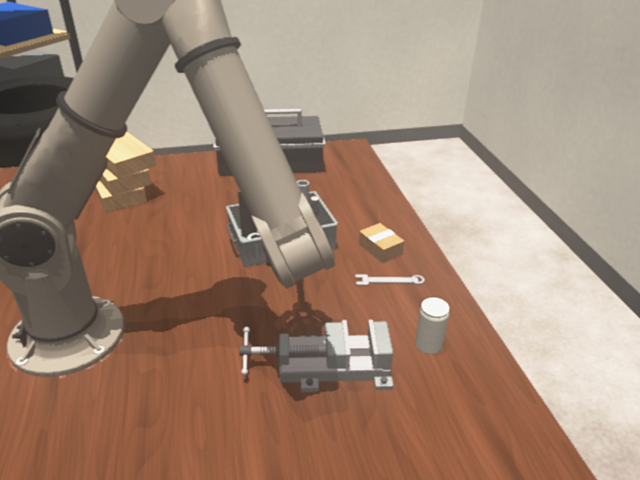

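Request:
send_rows(commands=[{"translation": [0,0,0],"rot": [0,4.59,3.86],"grip": 0.005},{"translation": [0,0,0],"rot": [0,4.59,3.86],"grip": 0.005},{"translation": [0,0,0],"rot": [0,4.59,3.86],"grip": 0.005},{"translation": [0,0,0],"rot": [0,4.59,3.86],"grip": 0.005},{"translation": [0,0,0],"rot": [0,4.59,3.86],"grip": 0.005}])

```text
t: 7.12
eef_pos: [0.5025, -0.029, 0.1413]
tool_rot: [-0.409, 0.87, -0.251, 0.111]
contact_force: [-0.1, -0.3, -5.0]
gripper_width: 0.175
```

```bash
python3 - <<'E'
from h import *
o,p,r=show()
g=p-0.002*r[:,2]; print("foot if axial",(g+0.168*r[:,2]).round(3))
print("world in tool",r.T.round(3))
E
```

```text
t 7.12 p [ 0.5025 -0.029   0.1413] yawx -31.8 z [ 0.398  0.657 -0.64 ] q [ 0.37  0.47  0.05  2.25 -1.36  0.92  1.01] F [-0.1 -0.3 -5. ] g 0.0150
foot if axial [0.569 0.08  0.035]
world in tool [[ 0.85  -0.527 -0.012]
 [-0.345 -0.54  -0.768]
 [ 0.398  0.657 -0.64 ]]
```

Request:
send_rows(commands=[{"translation": [0,-0.015,-0.013],"rot": [-5,0,0],"grip": 0.005},{"translation": [0,0,-0.01],"rot": [-5,0,0],"grip": 0.005},{"translation": [0,0,0],"rot": [-5,0,0],"grip": 0.005},{"translation": [0,0,0],"rot": [0,0,0],"grip": 0.005},{"translation": [0,0,0],"rot": [0,0,0],"grip": 0.005}])

```text
t: 7.53
eef_pos: [0.4993, -0.0348, 0.1684]
tool_rot: [-0.295, 0.916, -0.261, 0.077]
contact_force: [0.3, 0.3, -4.3]
gripper_width: 0.18
```

```bash
python3 - <<'E'
from h import *
o,p,r=show()
g=p-0.002*r[:,2]; print("foot if axial",(g+0.168*r[:,2]).round(3))
print("world in tool",r.T.round(3))
E
```

```text
t 7.53 p [ 0.4993 -0.0348  0.1684] yawx -31.6 z [ 0.295  0.5   -0.814] q [ 0.18  0.31  0.14  2.21 -1.03  0.77  0.58] F [ 0.3  0.3 -4.3] g 0.0154
foot if axial [0.548 0.048 0.033]
world in tool [[ 0.852 -0.523 -0.012]
 [-0.432 -0.69  -0.58 ]
 [ 0.295  0.5   -0.814]]
```

Request:
send_rows(commands=[{"translation": [0.0334,-0.0026,0.0014],"rot": [0,0,0],"grip": 0.005},{"translation": [0,0,0],"rot": [0,-3.9,-5.45],"grip": 0.005},{"translation": [0,0,0],"rot": [0,-3.9,-5.45],"grip": 0.005},{"translation": [0,0,0],"rot": [0,-3.9,-5.45],"grip": 0.005},{"translation": [0,0,0],"rot": [0,0,0],"grip": 0.005}])

```text
t: 7.95
eef_pos: [0.5294, -0.0512, 0.1651]
tool_rot: [-0.306, 0.947, -0.097, 0.022]
contact_force: [1.3, 0.1, -4.2]
gripper_width: 0.18
```

```bash
python3 - <<'E'
from h import *
o,p,r=show()
g=p-0.002*r[:,2]; print("foot if axial",(g+0.168*r[:,2]).round(3))
print("world in tool",r.T.round(3))
E
```

```text
t 7.95 p [ 0.5294 -0.0512  0.1651] yawx -11.4 z [ 0.101  0.575 -0.812] q [ 0.21  0.45  0.14  1.99 -0.83  1.01  0.7 ] F [ 1.3  0.1 -4.2] g 0.0154
foot if axial [0.546 0.044 0.03 ]
world in tool [[ 0.98  -0.197 -0.017]
 [-0.17  -0.794 -0.584]
 [ 0.101  0.575 -0.812]]
```

Request:
send_rows(commands=[{"translation": [-0.0064,-0.0258,0.0187],"rot": [0,0,0],"grip": 0.005},{"translation": [-0.0064,-0.0258,0.0187],"rot": [0,0,0],"grip": 0.005},{"translation": [0,0.007,0.0097],"rot": [0,0,0],"grip": 0.005},{"translation": [0,0.0035,0.005],"rot": [0,0,0],"grip": 0.005},{"translation": [0,0,0],"rot": [0,0,0],"grip": 0.005}])

```text
t: 8.37
eef_pos: [0.5265, 0.0143, 0.1459]
tool_rot: [-0.305, 0.947, -0.101, 0.021]
contact_force: [0.4, -0.8, -3.9]
gripper_width: 0.18
```

```bash
python3 - <<'E'
from h import *
o,p,r=show()
g=p-0.002*r[:,2]; print("foot if axial",(g+0.168*r[:,2]).round(3))
t=read_camera("top");cv2.imwrite("pics/t5.png",t["pixels"][:,:,::-1])
E
```

```text
t 8.37 p [0.5265 0.0143 0.1459] yawx -11.7 z [ 0.102  0.574 -0.813] q [ 0.13  0.45  0.09  2.06 -0.9   0.9   0.67] F [ 0.4 -0.8 -3.9] g 0.0153
foot if axial [0.543 0.11  0.011]
```

View pics/t5.png

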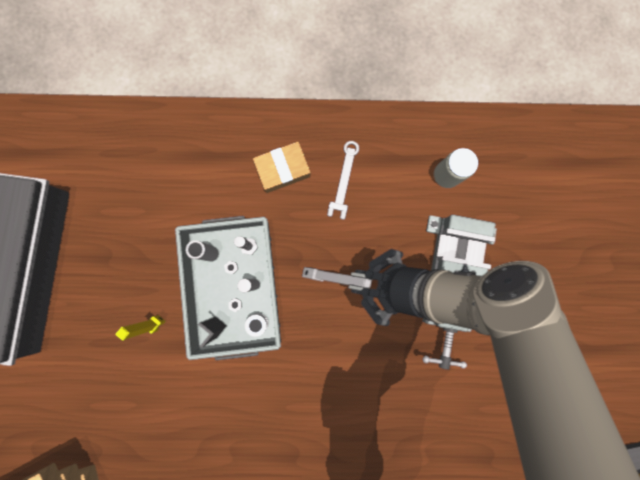

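The rod is held clear with its fork at px (310,273), about 3 mm above the bench, well away from the crate and spanner. Next I pivot it down in the pads with a light grip.

Request:
send_rows(commands=[{"translation": [0,0.0025,0.0035],"rot": [0,0,0],"grip": 0.005},{"translation": [0,0.0132,0],"rot": [0,0,0],"grip": 0.005},{"translation": [0,0.0132,0],"rot": [0,0,0],"grip": 0.005},{"translation": [0,0.0145,0.0025],"rot": [0,0,0],"grip": 0.005},{"translation": [0,0.0145,0.0025],"rot": [0,0,0],"grip": 0.005}], force=20)

```text
t: 8.83
eef_pos: [0.5198, -0.0282, 0.1083]
tool_rot: [-0.306, 0.946, -0.1, 0.024]
contact_force: [-2.0, 0.0, 3.6]
gripper_width: 0.186
```

```bash
python3 - <<'E'
from h import *
o,p,r=show()
t=read_camera("top");crop(t,280,240,460,340,4,"t6");s=read_camera("side");crop(s,220,180,420,330,4,"s6")
E
```

```text
t 8.83 p [ 0.5198 -0.0282  0.1083] yawx -11.8 z [ 0.107  0.575 -0.811] q [ 0.21  0.52  0.09  2.05 -0.92  0.89  0.8 ] F [-2.   0.   3.6] g 0.0159
```

View pics/s6.png

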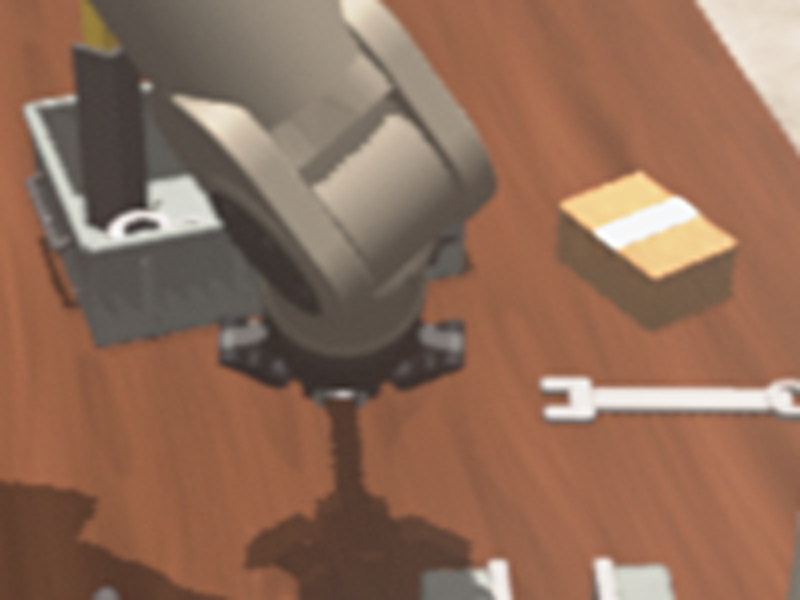

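View pics/t6.png

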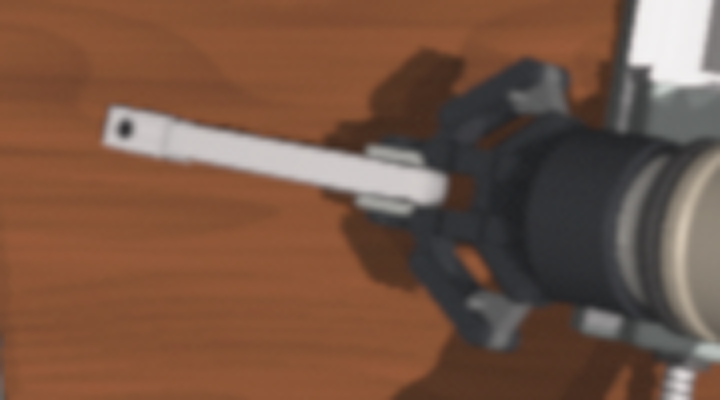

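Pivoting works: the top tine with its pin hole is at crop (125,128) and the foot has stayed put. I'll continue the arc.

Request:
send_rows(commands=[{"translation": [0,0.0138,0.005],"rot": [0,0,0],"grip": 0.005},{"translation": [0,0.0138,0.005],"rot": [0,0,0],"grip": 0.005},{"translation": [0,0.0128,0.0072],"rot": [0,0,0],"grip": 0.005},{"translation": [0,0.0128,0.0072],"rot": [0,0,0],"grip": 0.005},{"translation": [0,0.004,0.003],"rot": [0,0,0],"grip": 0.005}])

```text
t: 9.35
eef_pos: [0.5124, -0.0581, 0.051]
tool_rot: [-0.305, 0.947, -0.101, 0.023]
contact_force: [-1.5, -4.6, 3.3]
gripper_width: 0.177
```

```bash
python3 - <<'E'
from h import *
o,p,r=show()
t=read_camera("top");crop(t,280,240,460,340,4,"t7")
P=cloud(t)
for u in range(305,385,8):
    v=int(round(272+(u-311)*(18/75))); print(u,v,P[v,u].round(4))
E
```

```text
t 9.35 p [ 0.5124 -0.0581  0.051 ] yawx -11.8 z [ 0.106  0.573 -0.813] q [ 0.28  0.63  0.08  2.05 -0.96  0.85  0.93] F [-1.5 -4.6  3.3] g 0.0151
305 271 [0.5452 0.114  0.0009]
313 272 [0.543  0.0972 0.0262]
321 274 [0.539  0.0808 0.0323]
329 276 [0.5351 0.0642 0.0281]
337 278 [0.5312 0.0482 0.036 ]
345 280 [0.5274 0.0322 0.0404]
353 282 [0.5235 0.0161 0.0428]
361 284 [5.197e-01 3.000e-04 4.630e-02]
369 286 [ 0.516  -0.0151  0.0528]
377 288 [0.5296 0.1034 0.989 ]
```

View pics/t7.png

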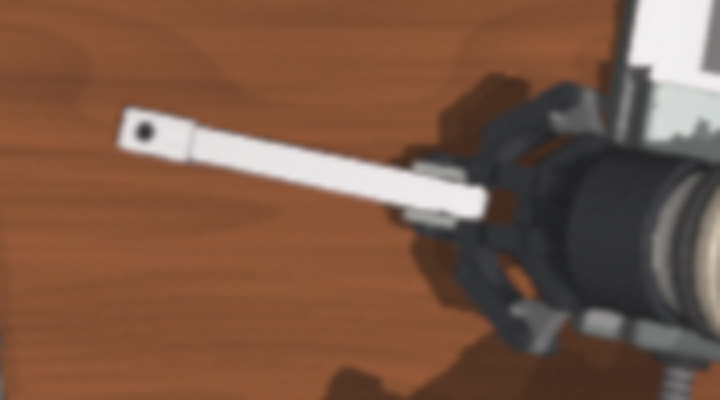

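Request:
send_rows(commands=[{"translation": [0,0.0075,0.006],"rot": [0,0,0],"grip": 0.005},{"translation": [0,0.006,0.005],"rot": [0,0,0],"grip": 0.005},{"translation": [0,0.003,0.0025],"rot": [0,0,0],"grip": 0.005},{"translation": [0,0,0],"rot": [0,0,0],"grip": 0.005},{"translation": [0,0,0],"rot": [0,0,0],"grip": 0.005}])

```text
t: 9.82
eef_pos: [0.5107, -0.0619, 0.0307]
tool_rot: [-0.305, 0.947, -0.099, 0.023]
contact_force: [1.0, -1.8, -0.1]
gripper_width: 0.178
```

```bash
python3 - <<'E'
from h import *
o,p,r=show()
E
```

```text
t 9.82 p [ 0.5107 -0.0619  0.0307] yawx -11.7 z [ 0.104  0.573 -0.813] q [ 0.29  0.67  0.07  2.05 -0.97  0.83  0.97] F [ 1.  -1.8 -0.1] g 0.0152
```

Request:
send_rows(commands=[{"translation": [0,0.003,0.004],"rot": [0,0,0],"grip": 0.005},{"translation": [0,0,0],"rot": [0,0,0],"grip": 0.02},{"translation": [0,0,0],"rot": [0,0,0],"grip": 0.03},{"translation": [0,0,0],"rot": [0,0,0],"grip": 0.04},{"translation": [0,0,0],"rot": [0,0,0],"grip": 0.05}])

```text
t: 10.23
eef_pos: [0.5098, -0.0614, 0.0257]
tool_rot: [-0.305, 0.947, -0.099, 0.022]
contact_force: [0.5, 0.5, -0.1]
gripper_width: 0.579
```

Request:
send_rows(commands=[{"translation": [0,0,-0.02],"rot": [0,0,0],"grip": 0.05},{"translation": [0,0,-0.035],"rot": [0,0,0],"grip": 0.05},{"translation": [0,0,-0.035],"rot": [0,0,0],"grip": 0.05},{"translation": [0,-0.03,-0.02],"rot": [-6,0,0],"grip": 0.05},{"translation": [0,-0.03,-0.02],"rot": [-7,0,0],"grip": 0.05}])

```text
t: 10.65
eef_pos: [0.507, -0.0935, 0.1624]
tool_rot: [-0.199, 0.974, -0.107, 0.012]
contact_force: [1.3, 1.7, -0.4]
gripper_width: 0.584
```

Request:
send_rows(commands=[{"translation": [0,-0.035,0],"rot": [-7,0,0],"grip": 0.05},{"translation": [0,-0.025,0],"rot": [-7,0,0],"grip": 0.05},{"translation": [0,0,0],"rot": [-7,0,0],"grip": 0.05},{"translation": [0,0,0],"rot": [-1.7,0,0],"grip": 0.05},{"translation": [0,0,0],"rot": [0,0,0],"grip": 0.05}])

```text
t: 11.07
eef_pos: [0.5169, -0.0373, 0.1789]
tool_rot: [-0.026, 0.995, -0.097, -0.01]
contact_force: [-0.5, 0.3, -0.2]
gripper_width: 0.585
```

```bash
python3 - <<'E'
from h import *
import pickle
o,p,r=show()
t=read_camera("top");w=read_camera("wrist")
pickle.dump((t,w),open("c8.pkl","wb"))
crop(t,280,240,460,340,4,"t8"); cv2.imwrite("pics/w8.png",w["pixels"][:,:,::-1])
E
```

```text
t 11.07 p [ 0.5169 -0.0373  0.1789] yawx -11.0 z [-0.015  0.053 -0.998] q [-0.3   0.32  0.35  2.   -0.21  0.86 -0.02] F [-0.5  0.3 -0.2] g 0.0500
```

View pics/t8.png

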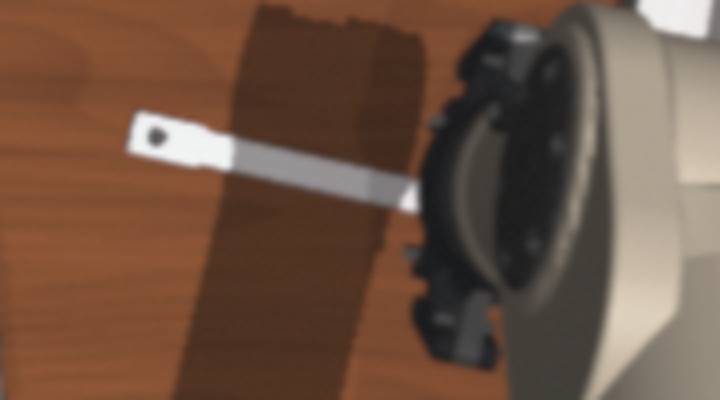

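View pics/w8.png

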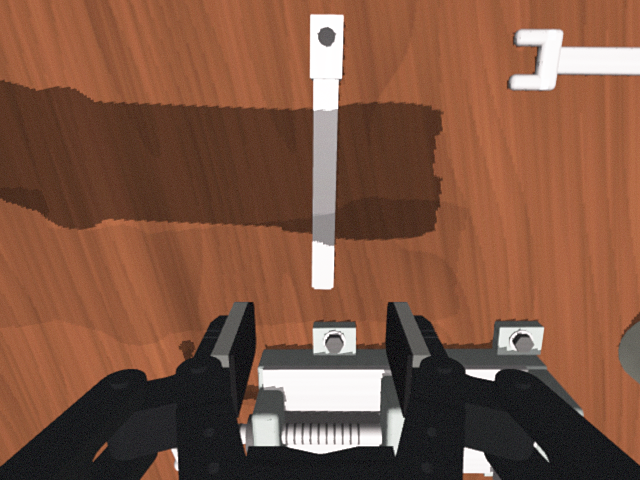

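The rod lies flat on the bench in the wrist view, with its foot at (327,15), fork root at (326,78) and plain end at (322,289).

```bash
python3 - <<'E'
from h import *
import pickle
t,w=pickle.load(open("c8.pkl","rb"))
foot=plane(w,327,15,.028);root=plane(w,326,78,.028);end=plane(w,322.5,288,.016)
print(foot.round(4),root.round(4),end.round(4),np.linalg.norm(foot-end),np.linalg.norm(root-end))
d=foot-end;print("yaw",np.degrees(np.arctan2(d[1],d[0])))
ft=plane(t,313.2,273.2,.028);rt=plane(t,331,277.2,.028);print("top",ft.round(4),rt.round(4))
# two-view heights: pin hole
hw=(326.5,37);ht=(280+157/4,240+137/4); print("hole",cross(w,hw,t,ht))
P=cloud(t);Q=cloud(w)
for f in (.02,.1,.25,.35,.5,.7,.9):
    p=end+(foot-end)*f; u,v=proj(w,p); print(f, Q[int(round(v)),int(round(u))].round(4))
E
```

```text
[0.5442 0.097  0.028 ] [0.5367 0.0617 0.028 ] [ 0.5056 -0.0825  0.016 ] 0.18399895680197276 0.14798721033107987
yaw 77.86906022586525
top [0.5405 0.0968 0.028 ] [0.5327 0.0601 0.028 ]
hole (array([0.53993601, 0.08429471, 0.0321445 ]), np.float64(0.0029967468660158864))
0.02 [ 0.5065 -0.0798  0.0149]
0.1 [ 0.5095 -0.0649  0.0152]
0.25 [ 0.5147 -0.0383  0.0159]
0.35 [ 0.5191 -0.0201  0.0172]
0.5 [0.5251 0.0067 0.0172]
0.7 [0.5323 0.0431 0.0202]
0.9 [0.54   0.079  0.0275]
```

```bash
cat >> h.py <<'E'
def togo(p,yaw,tilt=0):
    """rotvec deg & translation in present tool axes to reach p, tool x at yaw, tool down then tilted rx=tilt"""
    o,P,r=pose(); a=np.radians(yaw)
    T=np.array([[np.cos(a),np.sin(a),0],[np.sin(a),-np.cos(a),0],[0,0,-1.]])@R.from_euler('x',tilt,degrees=True).as_matrix()
    print("rot",np.degrees(R.from_matrix(r.T@T).as_rotvec()).round(2),"trans now-axes",(r.T@(np.array(p)-P)).round(4),"trans after-rot",(T.T@(np.array(p)-P)).round(4))
E
python3 - <<'E'
from h import *
show(); togo([.5325,.0468,.10],-12.1)
E
```

```text
t 11.17 p [ 0.516  -0.0412  0.1783] yawx -11.5 z [-0.015  0.055 -0.998] q [-0.3   0.32  0.35  2.   -0.22  0.86 -0.02] F [0.3 0.2 0.3] g 0.0503
rot [-2.89  1.51  0.6 ] trans now-axes [ 0.0008 -0.0854  0.0827] trans after-rot [-0.0023 -0.0895  0.0783]
```

Request:
send_rows(commands=[{"translation": [0,0,0],"rot": [-2.9,1.5,0.6],"grip": 0.05},{"translation": [-0.0008,-0.03,0.02],"rot": [0,0,0],"grip": 0.05},{"translation": [-0.0008,-0.03,0.03],"rot": [0,0,0],"grip": 0.05},{"translation": [-0.0007,-0.0295,0.028],"rot": [0,0,0],"grip": 0.05},{"translation": [0,0,0],"rot": [0,0,0],"grip": 0.05}])

```text
t: 11.58
eef_pos: [0.5304, 0.0502, 0.0959]
tool_rot: [0.0, 0.995, -0.104, -0.004]
contact_force: [-0.6, 1.2, -0.1]
gripper_width: 0.585
```

```bash
python3 - <<'E'
from h import *
show(); togo([.5325,.0468,.021],-12.1)
w=read_camera("wrist"); cv2.imwrite("pics/w9.png",w["pixels"][:,:,::-1])
E
```

```text
t 11.58 p [0.5304 0.0502 0.0959] yawx -11.9 z [-0.007  0.001 -1.   ] q [-0.45  0.47  0.3   2.03 -0.21  0.68 -0.22] F [-0.6  1.2 -0.1] g 0.0500
rot [0.05 0.42 0.19] trans now-axes [0.0033 0.0028 0.0748] trans after-rot [0.0028 0.0029 0.0749]
```

View pics/w9.png

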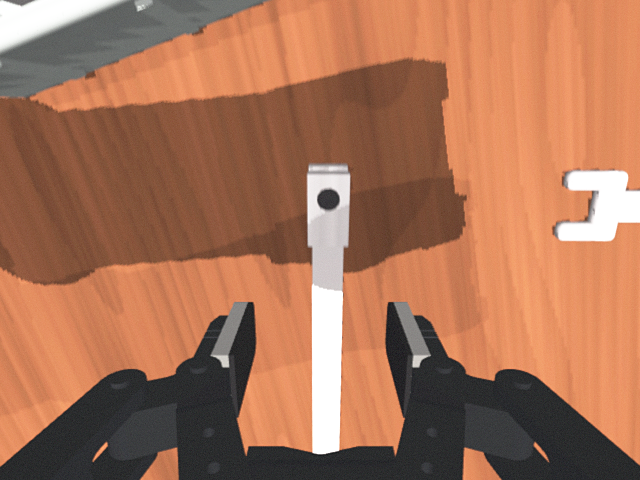

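Request:
send_rows(commands=[{"translation": [0.003,0.003,0.01],"rot": [0,0.4,0.2],"grip": 0.05},{"translation": [0,0,0.025],"rot": [0,0,0],"grip": 0.05},{"translation": [0,0,0.025],"rot": [0,0,0],"grip": 0.05},{"translation": [0,0,0.013],"rot": [0,0,0],"grip": 0.05},{"translation": [0,0,0.001],"rot": [0,0,0],"grip": 0.05}])

```text
t: 12.05
eef_pos: [0.5339, 0.0387, 0.0249]
tool_rot: [0.002, 0.994, -0.11, 0.002]
contact_force: [-0.3, -0.6, 0.1]
gripper_width: 0.588
```

Request:
send_rows(commands=[{"translation": [0,0,0],"rot": [0,0,0],"grip": 0.005},{"translation": [0,0,0],"rot": [0,0,0],"grip": 0.005},{"translation": [0,0,0],"rot": [0,0,0],"grip": 0.005},{"translation": [0,0,0],"rot": [0,0,0],"grip": 0.005},{"translation": [0,0,0],"rot": [0,0,0],"grip": 0.005}], force=90)

```text
t: 12.47
eef_pos: [0.5363, 0.0412, 0.0284]
tool_rot: [0.001, 0.994, -0.108, 0.004]
contact_force: [-3.0, -2.1, 5.9]
gripper_width: 0.155
```

```bash
python3 - <<'E'
from h import *
import pickle
show()
w=read_camera("wrist"); cv2.imwrite("pics/w10.png",w["pixels"][:,:,::-1]); pickle.dump(w,open("w10.pkl","wb"))
E
```

```text
t 12.47 p [0.5363 0.0412 0.0284] yawx -12.4 z [ 0.009 -0.003 -1.   ] q [-0.39  0.58  0.25  2.05 -0.27  0.53 -0.17] F [-3.  -2.1  5.9] g 0.0132
```

View pics/w10.png

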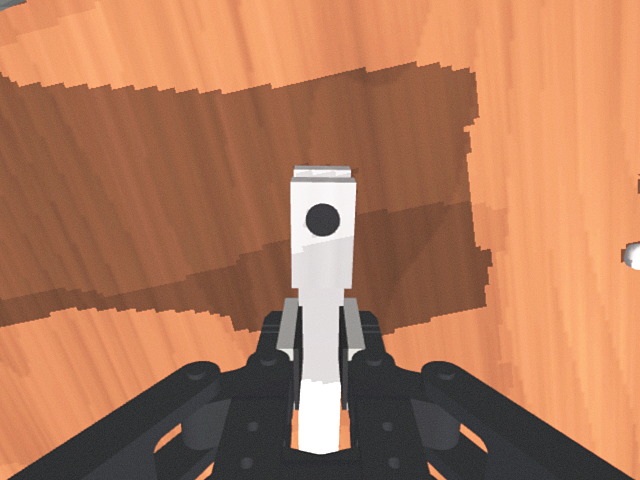

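Request:
send_rows(commands=[{"translation": [0,0,-0.01],"rot": [0,0,0],"grip": 0.005},{"translation": [0,0,-0.02],"rot": [0,0,0],"grip": 0.005},{"translation": [0,0,-0.03],"rot": [0,0,0],"grip": 0.005},{"translation": [0,0,-0.03],"rot": [0,0,0],"grip": 0.005},{"translation": [0,0,-0.02],"rot": [0,0,0],"grip": 0.005}])

```text
t: 12.93
eef_pos: [0.5357, 0.0425, 0.1402]
tool_rot: [0.0, 0.994, -0.108, 0.005]
contact_force: [1.3, 0.6, -3.0]
gripper_width: 0.152
```

Request:
send_rows(commands=[{"translation": [0,0,-0.02],"rot": [0,0,0],"grip": 0.005},{"translation": [0,0,-0.01],"rot": [0,0,0],"grip": 0.005},{"translation": [0,0,0],"rot": [0,0,0],"grip": 0.005},{"translation": [0,0,0],"rot": [0,0,0],"grip": 0.005},{"translation": [0,0,0],"rot": [0,0,0],"grip": 0.005}])

```text
t: 13.35
eef_pos: [0.5338, 0.0425, 0.1658]
tool_rot: [0.001, 0.994, -0.107, 0.003]
contact_force: [-0.2, -0.1, -4.1]
gripper_width: 0.153
```

```bash
python3 - <<'E'
from h import *
import pickle
show()
C={n:read_camera(n) for n in ("wrist","side","top")}
pickle.dump(C,open("c11.pkl","wb"))
cv2.imwrite("pics/w11.png",C["wrist"]["pixels"][:,:,::-1]);crop(C["side"],210,120,430,280,3.6,"s11");crop(C["top"],280,220,480,340,4,"t11")
show()
E
```

```text
t 13.35 p [0.5338 0.0425 0.1658] yawx -12.3 z [ 0.005 -0.003 -1.   ] q [-0.48  0.36  0.35  1.99 -0.16  0.81 -0.26] F [-0.2 -0.1 -4.1] g 0.0131
t 13.50 p [0.5339 0.0424 0.1656] yawx -12.3 z [ 0.005 -0.003 -1.   ] q [-0.48  0.36  0.35  1.99 -0.16  0.81 -0.26] F [-0.2 -0.5 -4.3] g 0.0129
```

View pics/w11.png

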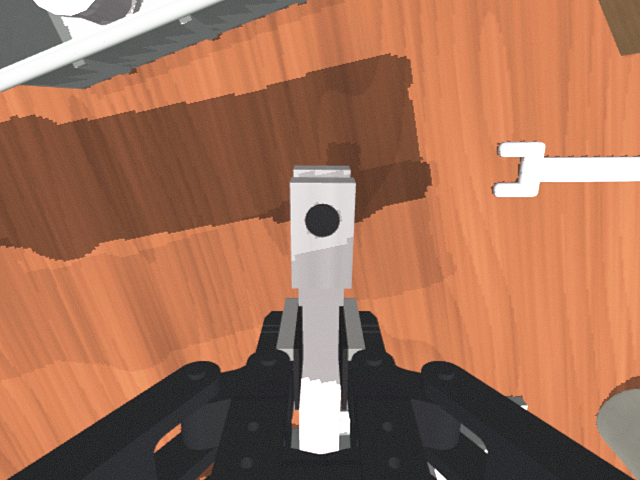

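View pics/s11.png

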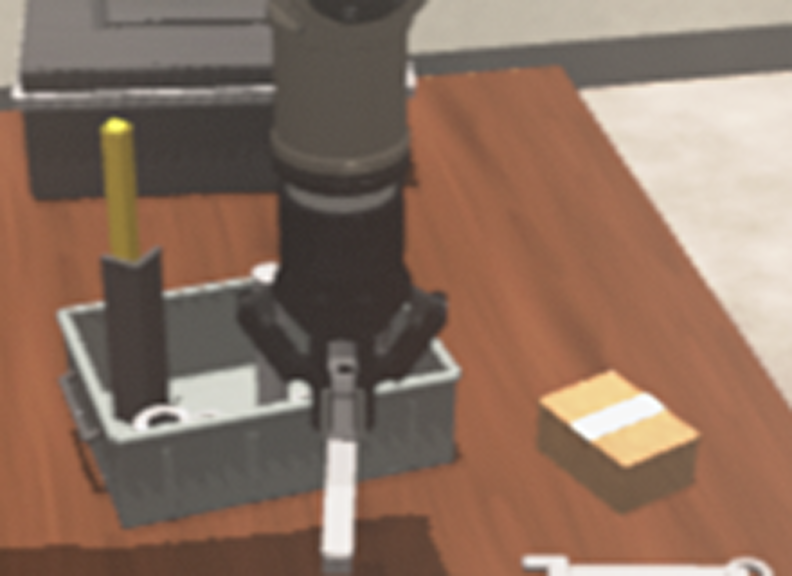

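View pics/t11.png

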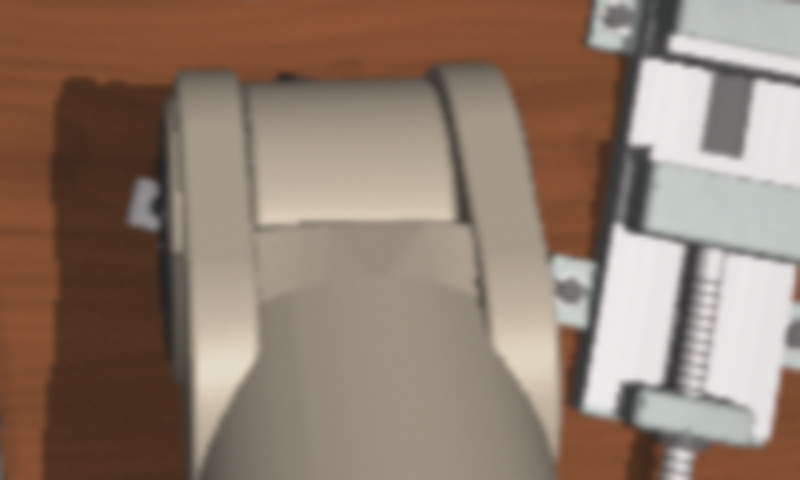

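```bash
python3 - <<'E'
from h import *
import pickle
C=pickle.load(open("c11.pkl","rb"));w=C["wrist"];s=C["side"]
w10=pickle.load(open("w10.pkl","rb"))
for c,z in ((w10,.028),(w,.1656)):
    for px in ((323,289),(323,181),(323,219)): print(plane(c,*px,z).round(4))
# shank end in side view: top face end edge
e=(210+339/3.6,120+553/3.6); e0=(210+342/3.6,120+436/3.6)
for z in (.14,.146,.15,.155): print(z,plane(s,*e,z).round(4))
o,p,r=show()
D=cloud(w)
for v in (200,240,270,300,320,340,360,400,430): print(v,D[v,323].round(4))
S=cloud(s)
for f in (0,.3,.6,.9): 
    u,v=e0[0]+(e[0]-e0[0])*f,e0[1]+(e[1]-e0[1])*f; print(S[int(v),int(u)].round(4))
E
```

```text
[0.542  0.0617 0.028 ]
[0.5497 0.0969 0.028 ]
[0.5472 0.0852 0.028 ]
[0.5395 0.0632 0.1656]
[0.5471 0.0983 0.1656]
[0.5446 0.0866 0.1656]
0.14 [ 0.5098 -0.0682  0.14  ]
0.146 [ 0.5083 -0.0756  0.146 ]
0.15 [ 0.5074 -0.0805  0.15  ]
0.155 [ 0.5061 -0.0866  0.155 ]
t 13.50 p [0.5339 0.0424 0.1656] yawx -12.3 z [ 0.005 -0.003 -1.   ] q [-0.48  0.36  0.35  1.99 -0.16  0.81 -0.26] F [-0.2 -0.5 -4.3] g 0.0129
200 [0.5459 0.0926 0.1656]
240 [0.5431 0.0796 0.1647]
270 [0.5408 0.0691 0.1639]
300 [0.5379 0.0553 0.1575]
320 [0.5362 0.0474 0.1575]
340 [0.5344 0.0389 0.1568]
360 [0.5325 0.0302 0.1564]
400 [0.5285 0.0118 0.1556]
430 [ 0.5252 -0.0033  0.1548]
[0.5303 0.0245 0.1568]
[ 0.5219 -0.0062  0.1552]
[ 0.5155 -0.0382  0.1527]
[ 0.5088 -0.0716  0.1524]
```

```bash
python3 - <<'E'
from h import *
togo([.6047,-.1461,.166],-10.3,-2.4)
E
```

```text
rot [-2.27 -0.26 -2.05] trans now-axes [0.1095 0.169  0.0006] trans after-rot [0.1034 0.1726 0.0068]
```

Request:
send_rows(commands=[{"translation": [0,0,0],"rot": [-2.3,-0.3,-2.05],"grip": 0.005},{"translation": [0.0172,0.0288,0.0011],"rot": [0,0,0],"grip": 0.005},{"translation": [0.0172,0.0288,0.0011],"rot": [0,0,0],"grip": 0.005},{"translation": [0.0172,0.0288,0.0011],"rot": [0,0,0],"grip": 0.005},{"translation": [0.0172,0.0288,0.0011],"rot": [0,0,0],"grip": 0.005}])

```text
t: 13.92
eef_pos: [0.5818, -0.0843, 0.1664]
tool_rot: [0.021, 0.996, -0.089, -0.002]
contact_force: [0.7, 0.5, -3.8]
gripper_width: 0.151
```

Request:
send_rows(commands=[{"translation": [0.0172,0.0288,0.0011],"rot": [0,0,0],"grip": 0.005},{"translation": [0.0172,0.0288,0.0011],"rot": [0,0,0],"grip": 0.005},{"translation": [0,0,0],"rot": [0,0,0],"grip": 0.005},{"translation": [0,0,0],"rot": [0,0,0],"grip": 0.005},{"translation": [0,0,0],"rot": [0,0,0],"grip": 0.005}])

```text
t: 14.33
eef_pos: [0.6047, -0.1457, 0.1664]
tool_rot: [0.02, 0.996, -0.09, -0.002]
contact_force: [-0.0, -0.5, -3.9]
gripper_width: 0.156
```

```bash
python3 - <<'E'
from h import *
import pickle
show();togo([.6047,-.1461,.166],-10.3,-2.4)
C={n:read_camera(n) for n in ("wrist","side")}
pickle.dump(C,open("c12.pkl","wb"))
cv2.imwrite("pics/w12.png",C["wrist"]["pixels"][:,:,::-1]);crop(C["side"],230,220,430,400,3.3,"s12")
E
```

```text
t 14.33 p [ 0.6047 -0.1457  0.1664] yawx -10.3 z [-0.008 -0.04  -0.999] q [-0.17  0.5   0.38  1.79 -0.18  0.9   0.1 ] F [-0.  -0.5 -3.9] g 0.0134
rot [-0.05  0.04 -0.03] trans now-axes [0.0001 0.0003 0.0004] trans after-rot [0.0001 0.0003 0.0004]
```

View pics/w12.png

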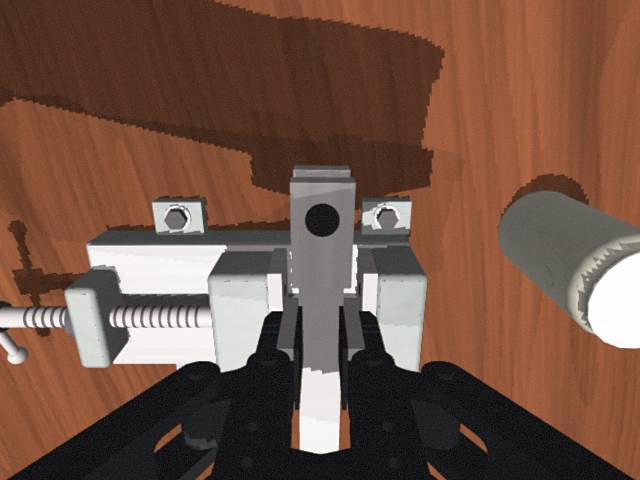

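View pics/s12.png

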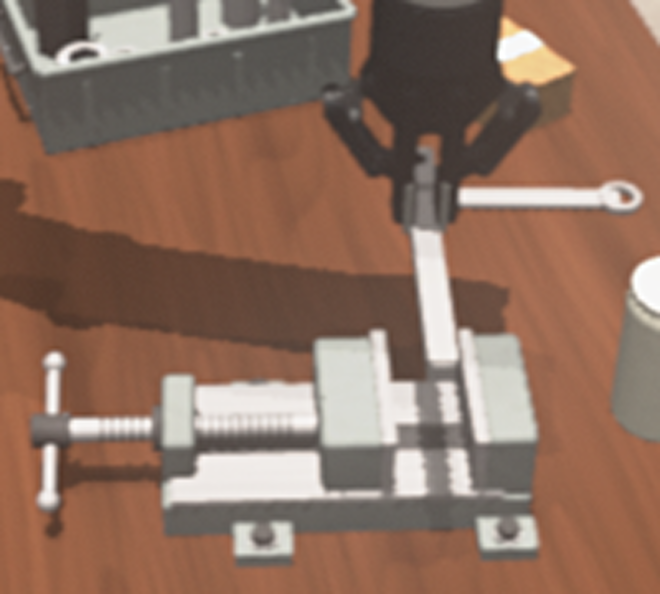

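```bash
python3 - <<'E'
from h import *
import pickle
C=pickle.load(open("c12.pkl","rb"));w=C["wrist"];s=C["side"]
x=np.array([.9839,-.1788]);y=np.array([.1788,.9839]);O=np.array([.6163,-.2135])
V=lambda p:(np.round([(p[:2]-O)@x,(p[:2]-O)@y,p[2]],4))
P=cloud(w)
m=((P[...,2]>.070)&(P[...,2]<.083)).astype(np.uint8)
n,l,st,ce=cv2.connectedComponentsWithStats(m)
for k in range(1,n):
    if st[k][4]>300:
        Q=P[l==k];v=np.array([V(q) for q in Q]);print(st[k],"vx",np.percentile(v[:,0],[1,99]),"vy",np.percentile(v[:,1],[1,99]))
for px in ((323,289),(323,181)): print("rod root/foot",V(plane(w,*px,.166)))
for v in (200,240,270,300,320,340,360,400,430): print(v,V(P[v,321]))
S=cloud(s)
# side-view rod end
e=(230+440/3.3,220+360/3.3);print("end",V(S[int(e[1]),int(e[0])]),V(plane(s,e[0],e[1]+1,.157)))
for q in ((418,235),(428,290),(438,350)): print(V(S[int(220+q[1]/3.3),int(230+q[0]/3.3)]))
E
```

```text
[ 544  220   92   89 1580] vx [0.1062 0.1423] vy [0.031879 0.079521]
[ 361  269   67  103 4653] vx [0.0013 0.0384] vy [-0.0158  0.049 ]
[ 208  270   76  103 5304] vx [-0.088297 -0.0457  ] vy [-0.016297  0.0486  ]
rod root/foot [-0.0223  0.0863  0.166 ]
rod root/foot [-0.0224  0.1224  0.166 ]
200 [-0.023   0.1158  0.1632]
240 [-0.023   0.1029  0.1643]
270 [-0.023   0.0923  0.1641]
300 [-0.023   0.078   0.1583]
320 [-0.023   0.0686  0.1562]
340 [-0.023   0.0609  0.1576]
360 [-0.023   0.0515  0.1568]
400 [-0.023   0.0336  0.1581]
430 [-0.023   0.0175  0.1571]
end [-0.0266 -0.0604  0.1561] [-0.0264 -0.0641  0.157 ]
[-0.0297  0.0438  0.1583]
[-0.0284 -0.0032  0.1584]
[-0.0282 -0.0559  0.1593]
```

Request:
send_rows(commands=[{"translation": [0,-0.0008,0.02],"rot": [0,0,0],"grip": 0.005},{"translation": [0,-0.0013,0.03],"rot": [0,0,0],"grip": 0.005},{"translation": [0,-0.0013,0.03],"rot": [0,0,0],"grip": 0.005},{"translation": [0,-0.0008,0.018],"rot": [0,0,0],"grip": 0.005},{"translation": [0,-0.0002,0.005],"rot": [0,0,0],"grip": 0.005}])

```text
t: 14.85
eef_pos: [0.603, -0.1435, 0.0609]
tool_rot: [0.02, 0.996, -0.088, -0.004]
contact_force: [-1.2, 0.2, -4.0]
gripper_width: 0.155
```

Request:
send_rows(commands=[{"translation": [0,0,0.002],"rot": [0,0,0],"grip": 0.005},{"translation": [0,0,0.001],"rot": [0,0,0],"grip": 0.005},{"translation": [0,0,0.001],"rot": [0,0,0],"grip": 0.005},{"translation": [0,0,0],"rot": [0,0,0],"grip": 0.005},{"translation": [0,0,0],"rot": [0,0,0],"grip": 0.005}])

```text
t: 15.27
eef_pos: [0.6062, -0.1462, 0.0617]
tool_rot: [0.021, 0.996, -0.09, -0.0]
contact_force: [-0.2, 0.4, -4.1]
gripper_width: 0.154
```

```bash
python3 - <<'E'
from h import *
import pickle
show()
C={n:read_camera(n) for n in ("wrist","side")}
pickle.dump(C,open("c13.pkl","wb"))
w,s=C["wrist"],C["side"];crop(s,230,280,430,400,3.8,"s13")
x=np.array([.9839,-.1788]);y=np.array([.1788,.9839]);O=np.array([.6163,-.2135])
V=lambda p:(np.round([(p[:2]-O)@x,(p[:2]-O)@y,p[2]],4))
P=cloud(w)
for v in (200,240,270,300,320,340,360,400,430): print(v,V(P[v,321]))
E
```

```text
t 15.27 p [ 0.6062 -0.1462  0.0617] yawx -10.3 z [-0.004 -0.041 -0.999] q [-0.13  0.64  0.33  1.84 -0.24  0.7   0.15] F [-0.2  0.4 -4.1] g 0.0131
200 [-0.0213  0.1156  0.0586]
240 [-0.0213  0.1025  0.059 ]
270 [-0.0213  0.0918  0.0587]
300 [-0.0213  0.0781  0.0542]
320 [-0.0213  0.0689  0.0525]
340 [-0.0213  0.0611  0.0535]
360 [-0.0213  0.0518  0.0529]
400 [-0.0213  0.0326  0.0525]
430 [-0.0213  0.0181  0.0532]
```

View pics/s13.png

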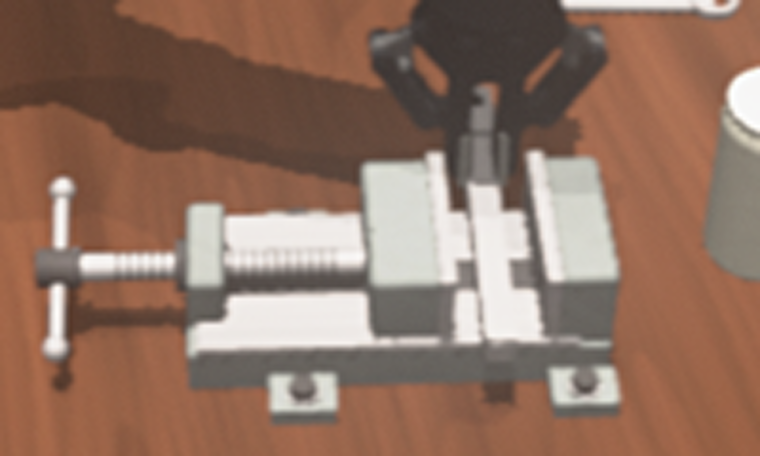

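Request:
send_rows(commands=[{"translation": [0,0,0.002],"rot": [0,0,0],"grip": 0.005},{"translation": [0,0,0.0015],"rot": [0,0,0],"grip": 0.005},{"translation": [0,0,0.001],"rot": [0,0,0],"grip": 0.005},{"translation": [0,0,0],"rot": [0,0,0],"grip": 0.005},{"translation": [0,0,0],"rot": [0,0,0],"grip": 0.005}])

```text
t: 15.78
eef_pos: [0.6053, -0.1463, 0.0559]
tool_rot: [0.021, 0.996, -0.09, -0.001]
contact_force: [-0.7, 0.5, -4.0]
gripper_width: 0.149
```

Request:
send_rows(commands=[{"translation": [0,0,0.001],"rot": [0,0,0],"grip": 0.005},{"translation": [0,0,0],"rot": [0,0,0],"grip": 0.005},{"translation": [0,0,0],"rot": [0,0,0],"grip": 0.005},{"translation": [0,0,0],"rot": [0,0,0],"grip": 0.005},{"translation": [0,0,0],"rot": [0,0,0],"grip": 0.005}])

```text
t: 16.2
eef_pos: [0.6055, -0.1463, 0.0553]
tool_rot: [0.021, 0.996, -0.09, -0.001]
contact_force: [-2.1, 1.4, 4.5]
gripper_width: 0.155
```

Request:
send_rows(commands=[{"translation": [0,0,0],"rot": [0,0,0],"grip": 0.015},{"translation": [0,0,0],"rot": [0,0,0],"grip": 0.022},{"translation": [0,0,0],"rot": [0,0,0],"grip": 0.03},{"translation": [0,0,0],"rot": [0,0,0],"grip": 0.04},{"translation": [0,0,0],"rot": [0,0,0],"grip": 0.045}], force=20)

```text
t: 16.62
eef_pos: [0.6057, -0.1465, 0.055]
tool_rot: [0.021, 0.996, -0.09, -0.001]
contact_force: [-0.3, 0.1, -0.3]
gripper_width: 0.531
```

Request:
send_rows(commands=[{"translation": [0,0,-0.01],"rot": [0,0,0],"grip": 0.045},{"translation": [0,0,-0.03],"rot": [0,0,0],"grip": 0.045},{"translation": [0,0,-0.035],"rot": [0,0,0],"grip": 0.045},{"translation": [0,0,-0.03],"rot": [0,0,0],"grip": 0.045},{"translation": [0,0,0],"rot": [2.4,0,0],"grip": 0.045}])

```text
t: 17.03
eef_pos: [0.6105, -0.1406, 0.1669]
tool_rot: [-0.0, 0.996, -0.088, 0.006]
contact_force: [1.3, 0.4, 0.1]
gripper_width: 0.523
```

```bash
python3 - <<'E'
from h import *
import pickle
show()
C={n:read_camera(n) for n in ("wrist","side")}
pickle.dump(C,open("c14.pkl","wb"))
w,s=C["wrist"],C["side"];crop(s,230,280,430,400,3.8,"s14");cv2.imwrite("pics/w14.png",w["pixels"][:,:,::-1])
E
```

```text
t 17.03 p [ 0.6105 -0.1406  0.1669] yawx -10.1 z [ 0.012 -0.    -1.   ] q [-0.14  0.5   0.36  1.78 -0.22  0.89  0.14] F [1.3 0.4 0.1] g 0.0447
```

View pics/s14.png

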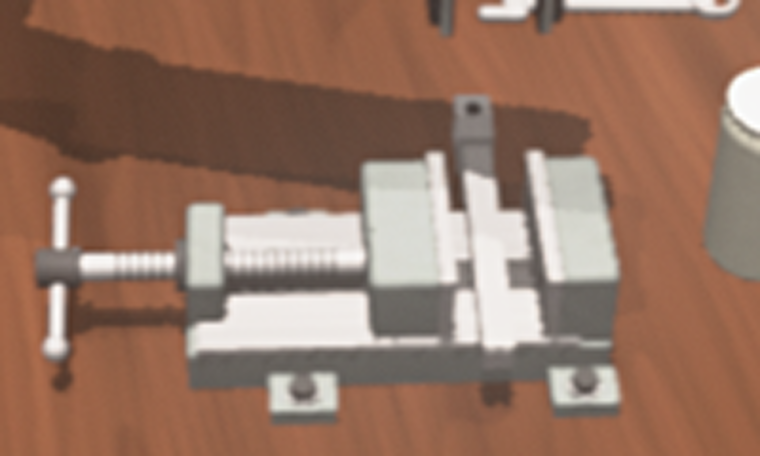

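View pics/w14.png

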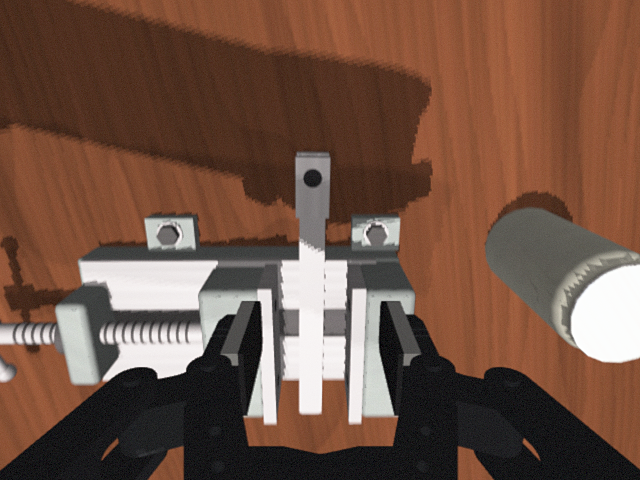

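```bash
python3 - <<'E'
from h import *
import pickle
C=pickle.load(open("c14.pkl","rb"));w=C["wrist"];s=C["side"]
x=np.array([.9839,-.1788]);y=np.array([.1788,.9839]);O=np.array([.6163,-.2135])
V=lambda p:(np.round([(p[:2]-O)@x,(p[:2]-O)@y,p[2]],4))
print("end",V(plane(w,311,413,.048)),"jawfar",V(plane(w,270,423,.077)),V(plane(w,355,423,.077)),"jawnear",V(plane(w,271,266,.077)),V(plane(w,354,262,.077)))
print("foot",V(plane(w,313,155,.054)),"root",V(plane(w,312.5,222,.054)))
e=(230+497/3.8,280+347/3.8);print("side end top",V(plane(s,*e,.048)))
P=cloud(w)
print([V(P[v,312])[2] for v in (170,200,230,250,280,320,360,400)])
sj=(P[...,2]>.07)&(P[...,2]<.083)
show()
E
```

```text
end [-0.0233 -0.0607  0.048 ] jawfar [-0.0491 -0.0431  0.077 ] [ 0.0052 -0.0436  0.077 ] jawnear [-0.0449  0.0645  0.077 ] [0.0015 0.0668 0.077 ]
foot [-0.0214  0.1231  0.054 ] root [-0.0218  0.0836  0.054 ]
side end top [-0.0249 -0.0652  0.048 ]
[np.float64(0.0525), np.float64(0.0534), np.float64(0.0471), np.float64(0.0473), np.float64(0.0456), np.float64(0.0467), np.float64(0.0474), np.float64(0.0467)]
t 17.13 p [ 0.6068 -0.1438  0.1625] yawx -10.4 z [ 0.006 -0.    -1.   ] q [-0.14  0.5   0.36  1.79 -0.22  0.89  0.14] F [-1.3 -0.4 -0.2] g 0.0450
```

Request:
send_rows(commands=[{"translation": [-0.0259,0.0167,0],"rot": [0,0,0],"grip": 0},{"translation": [-0.0259,0.0167,0],"rot": [0,0,0],"grip": 0},{"translation": [-0.0259,0.0167,0],"rot": [0,0,0],"grip": 0},{"translation": [-0.0259,0.0167,0],"rot": [0,0,0],"grip": 0},{"translation": [0,0,0],"rot": [0,0,0],"grip": 0}], force=60)

```text
t: 17.55
eef_pos: [0.4849, -0.1922, 0.1585]
tool_rot: [0.0, 0.996, -0.093, -0.003]
contact_force: [-1.2, -0.7, -0.4]
gripper_width: 0.001
```

Request:
send_rows(commands=[{"translation": [0,0,0],"rot": [0,0,0],"grip": 0},{"translation": [0,0,0],"rot": [0,0,0],"grip": 0},{"translation": [0,0,0],"rot": [0,0,0],"grip": 0},{"translation": [0,0,0],"rot": [0,0,0],"grip": 0},{"translation": [0,0,0],"rot": [0,0,0],"grip": 0}])

```text
t: 17.97
eef_pos: [0.4929, -0.1887, 0.1595]
tool_rot: [-0.0, 0.996, -0.089, 0.001]
contact_force: [-0.2, -0.3, 0.2]
gripper_width: -0.0
```

```bash
python3 - <<'E'
from h import *
show(); togo([.4933,-.1911,.078],-10.3)
w=read_camera("wrist");cv2.imwrite("pics/w15.png",w["pixels"][:,:,::-1])
x=np.array([.9839,-.1788]);y=np.array([.1788,.9839]);O=np.array([.6163,-.2135])
P=cloud(w);m=((P[...,2]>.070)&(P[...,2]<.083)).astype(np.uint8)
n,l,st,ce=cv2.connectedComponentsWithStats(m)
for k in range(1,n):
    if st[k][4]>300:
        Q=P[l==k][:,:2]-O;print(st[k],"vx",np.percentile(Q@x,[1,99]).round(4),"vy",np.percentile(Q@y,[1,99]).round(4))
E
```

```text
t 17.97 p [ 0.4929 -0.1887  0.1595] yawx -10.2 z [ 0.001  0.    -1.   ] q [-0.07  0.36  0.39  2.01 -0.19  0.8   0.25] F [-0.2 -0.3  0.2] g -0.0000
rot [-0.02 -0.08  0.07] trans now-axes [0.0007 0.0023 0.0815] trans after-rot [0.0008 0.0022 0.0815]
[  382   171    97   167 13015] vx [-0.0891 -0.0459] vy [-0.0425  0.0467]
[  535   171   103   167 11211] vx [0.0008 0.0375] vy [-0.0426  0.0472]
```

View pics/w15.png

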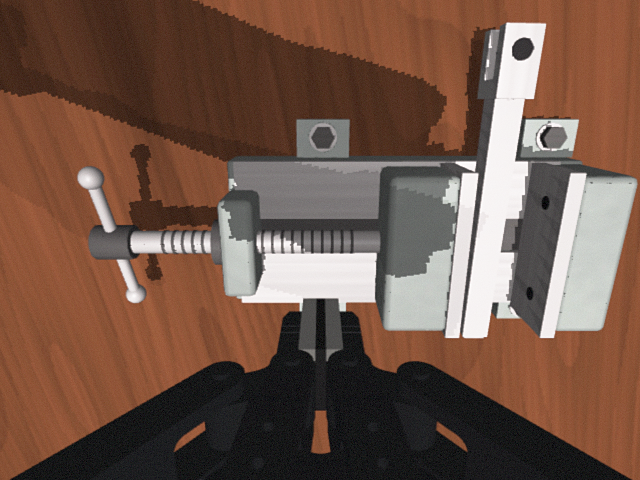

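Request:
send_rows(commands=[{"translation": [0,0.0022,0.02],"rot": [0,0,0],"grip": 0},{"translation": [0,0,0.03],"rot": [0,0,0],"grip": 0},{"translation": [0,0,0.025],"rot": [0,0,0],"grip": 0},{"translation": [0,0,0.0055],"rot": [0,0,0],"grip": 0},{"translation": [0,0,0],"rot": [0,0,0],"grip": 0}])

```text
t: 18.43
eef_pos: [0.4908, -0.191, 0.0777]
tool_rot: [-0.0, 0.996, -0.09, -0.001]
contact_force: [0.3, -0.2, 0.4]
gripper_width: 0.004
```

Request:
send_rows(commands=[{"translation": [0.005,0,0],"rot": [0,0,0],"grip": 0},{"translation": [0.005,0,0],"rot": [0,0,0],"grip": 0},{"translation": [0.003,0,0],"rot": [0,0,0],"grip": 0},{"translation": [0.003,0,0],"rot": [0,0,0],"grip": 0},{"translation": [0,0,0],"rot": [0,0,0],"grip": 0}])

```text
t: 18.85
eef_pos: [0.5092, -0.1945, 0.0802]
tool_rot: [-0.0, 0.996, -0.09, 0.002]
contact_force: [-0.4, -0.4, -0.0]
gripper_width: 0.001
```

```bash
python3 - <<'E'
from h import *
show(); togo([.4933,-.1911,.078],-10.3)
s=read_camera("side");crop(s,230,260,430,400,3.8,"s16")
E
```

```text
t 18.85 p [ 0.5092 -0.1945  0.0802] yawx -10.3 z [ 0.004 -0.    -1.   ] q [-0.01  0.51  0.33  2.02 -0.27  0.65  0.32] F [-0.4 -0.4 -0. ] g 0.0001
rot [-0.02 -0.23  0.02] trans now-axes [-0.0162 -0.0005  0.0021] trans after-rot [-0.0162 -0.0005  0.0022]
```

View pics/s16.png

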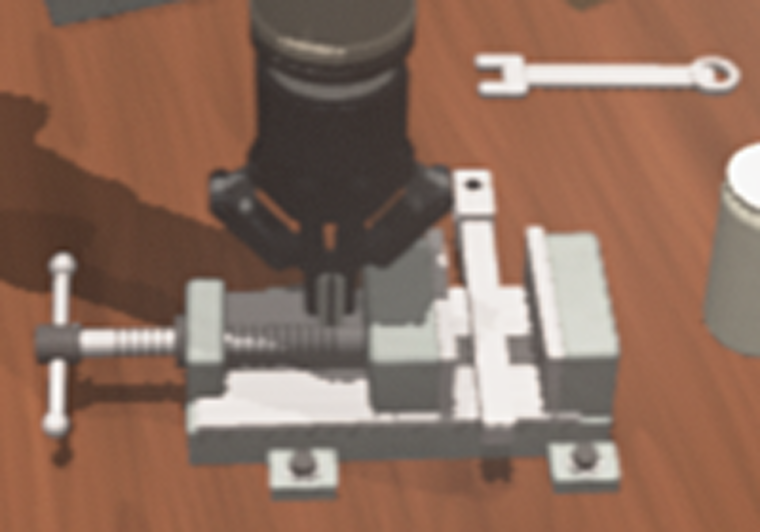

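Request:
send_rows(commands=[{"translation": [0.002,0,0],"rot": [0,0,0],"grip": 0},{"translation": [0.002,0,0],"rot": [0,0,0],"grip": 0},{"translation": [0.002,0,0],"rot": [0,0,0],"grip": 0},{"translation": [0.002,0,0],"rot": [0,0,0],"grip": 0},{"translation": [0.002,0,0],"rot": [0,0,0],"grip": 0}])

```text
t: 19.32
eef_pos: [0.5163, -0.1959, 0.079]
tool_rot: [-0.001, 0.996, -0.09, -0.001]
contact_force: [-5.4, 0.7, 2.9]
gripper_width: -0.004
```

Request:
send_rows(commands=[{"translation": [0.002,0,0],"rot": [0,0,0],"grip": 0},{"translation": [0.002,0,0],"rot": [0,0,0],"grip": 0},{"translation": [0.002,0,0],"rot": [0,0,0],"grip": 0},{"translation": [0.002,0,0],"rot": [0,0,0],"grip": 0},{"translation": [0.002,0,0],"rot": [0,0,0],"grip": 0}])

```text
t: 19.73
eef_pos: [0.5272, -0.1978, 0.079]
tool_rot: [-0.0, 0.996, -0.09, 0.0]
contact_force: [-4.3, 0.7, 1.0]
gripper_width: -0.001
```

```bash
python3 - <<'E'
from h import *
show()
s=read_camera("side");crop(s,230,260,430,400,3.8,"s17")
E
```

```text
t 19.73 p [ 0.5272 -0.1978  0.079 ] yawx -10.3 z [ 0.001  0.    -1.   ] q [-0.01  0.53  0.33  1.98 -0.27  0.67  0.31] F [-4.3  0.7  1. ] g -0.0001
```

View pics/s17.png

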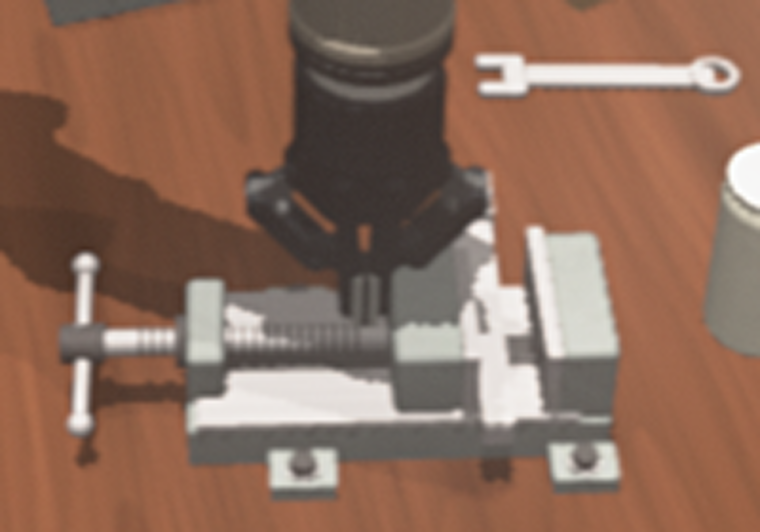

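Request:
send_rows(commands=[{"translation": [0.002,0,0],"rot": [0,0,0],"grip": 0},{"translation": [0.002,0,0],"rot": [0,0,0],"grip": 0},{"translation": [0.002,0,0],"rot": [0,0,0],"grip": 0},{"translation": [0.002,0,0],"rot": [0,0,0],"grip": 0},{"translation": [0.001,0,0],"rot": [0,0,0],"grip": 0}])

```text
t: 20.2
eef_pos: [0.5355, -0.1993, 0.079]
tool_rot: [-0.0, 0.996, -0.09, -0.0]
contact_force: [-6.5, 2.0, 2.4]
gripper_width: 0.001
```

Request:
send_rows(commands=[{"translation": [0.0015,0,0],"rot": [0,0,0],"grip": 0},{"translation": [0.0015,0,0],"rot": [0,0,0],"grip": 0},{"translation": [0.0012,0,0],"rot": [0,0,0],"grip": 0},{"translation": [0,0,0],"rot": [0,0,0],"grip": 0},{"translation": [0,0,0],"rot": [0,0,0],"grip": 0}])

```text
t: 20.62
eef_pos: [0.5398, -0.2001, 0.0791]
tool_rot: [-0.0, 0.996, -0.09, 0.0]
contact_force: [-6.3, 1.6, 2.1]
gripper_width: -0.002
```

```bash
python3 - <<'E'
from h import *
show()
s=read_camera("side");crop(s,230,260,430,400,3.8,"s18")
E
```

```text
t 20.62 p [ 0.5398 -0.2001  0.0791] yawx -10.3 z [ 0.     0.001 -1.   ] q [-0.01  0.55  0.33  1.95 -0.27  0.69  0.31] F [-6.3  1.6  2.1] g -0.0002
```

View pics/s18.png

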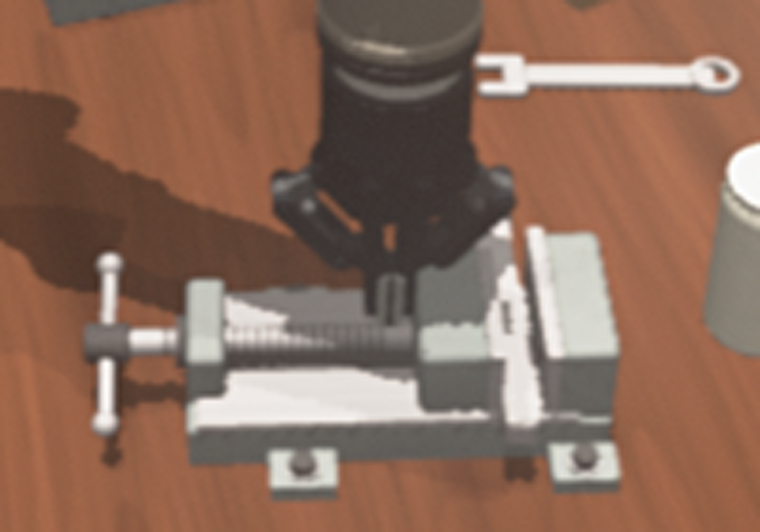

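Request:
send_rows(commands=[{"translation": [0.001,0,0],"rot": [0,0,0],"grip": 0},{"translation": [0.001,0,0],"rot": [0,0,0],"grip": 0},{"translation": [0.001,0,0],"rot": [0,0,0],"grip": 0},{"translation": [0,0,0],"rot": [0,0,0],"grip": 0},{"translation": [0,0,0],"rot": [0,0,0],"grip": 0}])

```text
t: 21.08
eef_pos: [0.5426, -0.2006, 0.079]
tool_rot: [-0.0, 0.996, -0.09, 0.0]
contact_force: [-4.4, 1.2, 2.2]
gripper_width: 0.002
```

Request:
send_rows(commands=[{"translation": [0.001,0,0],"rot": [0,0,0],"grip": 0},{"translation": [0,0,0],"rot": [0,0,0],"grip": 0},{"translation": [0.001,0,0],"rot": [0,0,0],"grip": 0},{"translation": [0,0,0],"rot": [0,0,0],"grip": 0},{"translation": [0,0,0],"rot": [0,0,0],"grip": 0}])

```text
t: 21.5
eef_pos: [0.5445, -0.2009, 0.079]
tool_rot: [-0.0, 0.996, -0.09, 0.0]
contact_force: [-5.4, 2.1, 2.5]
gripper_width: 0.0
```

Request:
send_rows(commands=[{"translation": [0.001,0,0],"rot": [0,0,0],"grip": 0},{"translation": [0,0,0],"rot": [0,0,0],"grip": 0},{"translation": [0,0,0],"rot": [0,0,0],"grip": 0},{"translation": [0.001,0,0],"rot": [0,0,0],"grip": 0},{"translation": [0,0,0],"rot": [0,0,0],"grip": 0}])

```text
t: 21.92
eef_pos: [0.545, -0.201, 0.079]
tool_rot: [-0.001, 0.996, -0.09, -0.002]
contact_force: [-9.6, 2.2, 7.7]
gripper_width: -0.002
```

Request:
send_rows(commands=[{"translation": [0.001,0,0],"rot": [0,0,0],"grip": 0},{"translation": [0,0,0],"rot": [0,0,0],"grip": 0},{"translation": [0,0,0],"rot": [0,0,0],"grip": 0},{"translation": [0,0,0],"rot": [0,0,0],"grip": 0},{"translation": [0,0,0],"rot": [0,0,0],"grip": 0}])

```text
t: 22.33
eef_pos: [0.5451, -0.2011, 0.0789]
tool_rot: [-0.001, 0.996, -0.09, -0.002]
contact_force: [-12.3, 3.1, 10.5]
gripper_width: 0.001
```

```bash
python3 - <<'E'
from h import *
show()
s=read_camera("side");crop(s,230,260,430,400,3.8,"s19")
E
```

```text
t 22.33 p [ 0.5451 -0.2011  0.0789] yawx -10.3 z [-0.004  0.003 -1.   ] q [-0.    0.56  0.33  1.93 -0.27  0.7   0.31] F [-12.3   3.1  10.5] g 0.0001
```

View pics/s19.png

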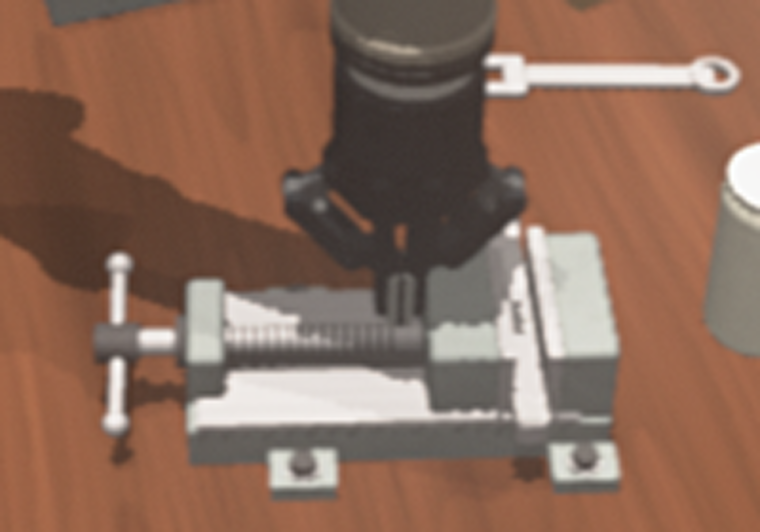

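Request:
send_rows(commands=[{"translation": [0.001,0,0],"rot": [0,0,0],"grip": 0},{"translation": [0,0,0],"rot": [0,0,0],"grip": 0},{"translation": [0,0,0],"rot": [0,0,0],"grip": 0},{"translation": [0,0,0],"rot": [0,0,0],"grip": 0},{"translation": [0,0,0],"rot": [0,0,0],"grip": 0}])

```text
t: 22.8
eef_pos: [0.5451, -0.2011, 0.0789]
tool_rot: [-0.001, 0.996, -0.09, -0.003]
contact_force: [-15.9, 4.3, 13.0]
gripper_width: -0.003
```

Request:
send_rows(commands=[{"translation": [0.001,0,0],"rot": [0,0,0],"grip": 0},{"translation": [0,0,0],"rot": [0,0,0],"grip": 0},{"translation": [0,0,0],"rot": [0,0,0],"grip": 0},{"translation": [0,0,0],"rot": [0,0,0],"grip": 0},{"translation": [0,0,0],"rot": [0,0,0],"grip": 0}])

```text
t: 23.22
eef_pos: [0.5452, -0.2011, 0.0789]
tool_rot: [-0.002, 0.996, -0.09, -0.004]
contact_force: [-18.0, 5.3, 15.8]
gripper_width: -0.008
```

Request:
send_rows(commands=[{"translation": [-0.008,0,0],"rot": [0,0,0],"grip": 0},{"translation": [-0.01,0,0],"rot": [0,0,0],"grip": 0},{"translation": [-0.01,0,-0.005],"rot": [0,0,0],"grip": 0},{"translation": [0,0,-0.035],"rot": [0,0,0],"grip": 0},{"translation": [0,0,-0.035],"rot": [0,0,0],"grip": 0}])

```text
t: 23.63
eef_pos: [0.5208, -0.1966, 0.1541]
tool_rot: [-0.0, 0.996, -0.09, -0.001]
contact_force: [1.0, -1.0, 0.7]
gripper_width: -0.0
```

Request:
send_rows(commands=[{"translation": [0,0,-0.035],"rot": [0,0,0],"grip": 0},{"translation": [0,0,-0.03],"rot": [0,0,0],"grip": 0},{"translation": [0.02,0,0],"rot": [0,0,0],"grip": 0},{"translation": [0,0,0],"rot": [0,0,0],"grip": 0},{"translation": [0,0,0],"rot": [0,0,0],"grip": 0}])

```text
t: 24.05
eef_pos: [0.5429, -0.2004, 0.2201]
tool_rot: [-0.0, 0.996, -0.089, 0.002]
contact_force: [-0.8, -0.5, -0.4]
gripper_width: 0.0
```

Request:
send_rows(commands=[{"translation": [0,0,0],"rot": [0,0,0],"grip": 0},{"translation": [0,0,0],"rot": [0,0,0],"grip": 0},{"translation": [0,0,0],"rot": [0,0,0],"grip": 0},{"translation": [0,0,0],"rot": [0,0,0],"grip": 0},{"translation": [0,0,0],"rot": [0,0,0],"grip": 0}])

```text
t: 24.47
eef_pos: [0.5417, -0.2006, 0.219]
tool_rot: [-0.0, 0.996, -0.09, 0.001]
contact_force: [0.4, 0.1, 0.4]
gripper_width: -0.0
```

```bash
python3 - <<'E'
from h import *
import pickle
show()
C={n:read_camera(n) for n in ("wrist","side")}
pickle.dump(C,open("c20.pkl","wb"));w,s=C["wrist"],C["side"]
cv2.imwrite("pics/w20.png",w["pixels"][:,:,::-1]);cv2.imwrite("pics/s20.png",s["pixels"][:,:,::-1])
x=np.array([.9839,-.1788]);y=np.array([.1788,.9839]);O=np.array([.6163,-.2135])
P=cloud(w);Q=np.stack([(P[...,:2]-O)@x,(P[...,:2]-O)@y,P[...,2]],-1)
m=((P[...,2]>.070)&(P[...,2]<.083)).astype(np.uint8)
n,l,st,ce=cv2.connectedComponentsWithStats(m)
for k in range(1,n):
    if st[k][4]>300:
        q=Q[l==k];print(st[k],"vx",np.percentile(q[:,0],[1,99]).round(4),"vy",np.percentile(q[:,1],[1,99]).round(4))
# rod: points at shank-top height between the jaws
m=(Q[...,2]>.04)&(Q[...,2]<.058)&(Q[...,0]>-.03)&(Q[...,0]<.012)&(np.abs(Q[...,1])<.2)
q=Q[m];print("rod vx",np.percentile(q[:,0],[2,98]),"vy",np.percentile(q[:,1],[.5,99.5]))
for a in (-.055,-.02,.02,.06,.075,.1): print(a,np.median(q[np.abs(q[:,1]-a)<.005][:,2]).round(4))
E
```

```text
t 24.47 p [ 0.5417 -0.2006  0.219 ] yawx -10.3 z [ 0.001  0.    -1.   ] q [-0.08  0.36  0.41  1.85 -0.17  0.96  0.23] F [0.4 0.1 0.4] g -0.0000
[ 597  107   43   92 1138] vx [0.106  0.1251] vy [0.0223 0.0761]
[ 344  153   71  136 8416] vx [-0.0582 -0.0151] vy [-0.0425  0.0468]
[ 426  153   69  136 7171] vx [0.0012 0.0377] vy [-0.0424  0.0469]
rod vx [-0.01688462  0.00226938] vy [-0.0634382   0.12092397]
-0.055 0.0465
-0.02 0.0468
0.02 0.047
0.06 0.0467
0.075 0.0466
0.1 0.0527
```

View pics/w20.png

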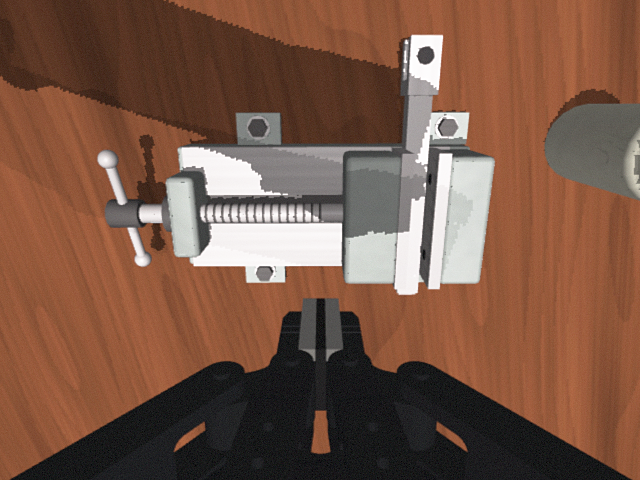

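View pics/s20.png

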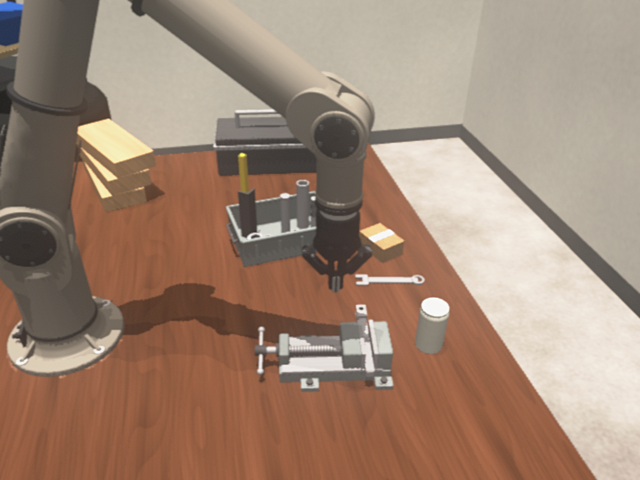

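```bash
python3 - <<'E'
from h import *
print(hand_in())
E
```

```text
the job is handed in; nothing more can be done
None
```

The fork rod is nipped in the vice with its fork towards the crate, and the job is handed in at about 24.6 s of the 72 s allowed.

**What I did:** I took the bare square rod from the crate by its upper shank. I then pivoted it down onto the open bench, let go, and took it again on the shank just behind the fork. From there I laid it level on the vice bed, released it, and pushed the sliding jaw up with the closed fingers. The jaw stopped dead at about 19 N of push (24 N wrist force), and I backed the arm clear.

**Last checks (wrist depth and side view):**
- **Nip:** the opening between the jaws is about 16.3 mm, so the shank is held.
- **Seat:** the shank is level on the bed, with its top at about 47 mm all along.
- **Position:** the plain end stands about 18 mm out at the far side, and the fork root is about 35 mm clear on the crate side.
- **Surroundings:** the spanner, tin and carton look where they were in the side view. The arm hid part of the crate and I took no final top view, but the pieces that showed were still standing.

**Disagreements:**
- Camera positions differed by 1–4 mm between views.
- The first tilt drove joint 5 to its limit, so I eased the tilt and moved the laying place.
- The second grip held the shank by its upper half only, reading 13 mm open, but it did not slip.

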